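# Change over the card display on the sloped stands

## Robot

A 7-joint arm with a two-finger parallel gripper is mounted at the origin on the work surface; the furniture and walls round the work are solid. World frame = base frame: x ahead of the robot, y to its left, z up, the work surface at z = 0. Lengths are in m, angles in rad, forces in N, time in s.
With the tool pointing down it reaches from about 0.4 to 0.875 m from the base axis. Payload 6.5 kg.
Tool frame: the origin (TCP) lies midway between the tips of the shut fingers; the grasp point (between the pads) lies 19 mm behind it (robot.pinch_z is the distance from the TCP to the grasp point, in m); z points along the fingers, y is the direction in which the jaws open and shut (so a half turn about z gives the same grasp; the last joint's range is limited). The gripper opens to 85 mm and grips with 20 to 120 N. Pads are 22 mm wide; open, the fingers measure 114 mm over their backs; the gripper's body (76 mm by 85 mm) begins 54 mm behind the grasp point. The pads swing forward as they close: fully open they stand 13 mm farther back than shut.
Start: joints at [1.261, 0.536, -0.004, 1.538, 0.003, 1.067, -0.071], TCP at [0.157, -0.631, 0.231] pointing down, gripper open.
Joint ranges: [-2.7, 2.7], [-0.37, 2.16], [-1.27, 1.26], [0.24, 2.4], [-1.31, 4.45], [0.19, 1.91], [-2.76, 2.76]. Speed limits (rad/s): [2.39, 2.39, 3.14, 3.14, 3.14, 3.14, 3.14].

## Interface

Orientations are given as a unit quaternion [w, x, y, z].
In Python, from station import robot gives the robot as it stands. Calls block until the motion is done:
- robot.reach(position, orientation): joint-space move of the TCP to a pose.
- robot.movel(position, orientation=None, v=0.15, force_limit=None): straight line of the TCP; orientation=None keeps the orientation; v is the mean speed in m/s. With force_limit (N) it stops when the force on the tool has changed by that much, and returns True; else False.
- robot.goto_joints(angles): joint-space move.
- robot.grip(opening, grasp_force=None): opening from 0.0 (shut) to 1.0 (fully open); grasp_force is the grip in N (None keeps the last); returns when the fingers have stopped.
- robot.hold(seconds).
- robot.inverse_kinematics(position, orientation): joint angles nearest the present ones, or None.
- robot.get_obs(): the state.
- robot.capture(name): name is "side" or "top" or "wrist"; returns a dict with "color" (384x512x3 uint8, red, green, blue), "vertical_fov" (degrees; the focal length in pixels is half the picture's height over the tangent of half this angle, whatever the lens; pixels are square), "cx", "cy" (the principal point, pixels), "dist_coeffs" ([k1, k2, p1, p2, k3] as OpenCV has them; the pictures are not rectified), "R" (3x3) and "t" (3): a world point X has camera coordinates R X + t. Camera axes: x right, y down, z forward; pixel columns grow to the right and rows downward; lengths in m; the calibration is good to about 2 mm. A picture is of the moment at which its call begins. There is no depth.
A pose or a line that the arm cannot do raises robot.IKError and nothing moves.
- robot.sign_off(): hands the job in, once; it reports no verdict.
Trained networks look in a picture, given as the dict that the camera call returned (one of the last four; its "shot" number tells which), for a name from the list of things; names that differ only in an ending like _2 or _b are one class to them, and where a whole thing is asked for, a point or a joint stands for the part that bears it (a point fixed in the world has none). Each returns a list of dicts, best first, with "score" (0 to 1); they miss things now and then, are a little off and sometimes report something else, mostly with a low value. They report only what shows in the picture. A call takes as long as a camera call.
- robot.masks_of(picture, name): "pixels" (384x512 bool, what is visible of it).
- robot.spot_point(picture, name): "position" ([x, y, z] in m, in the coordinates of the camera as it stood for that picture, good to about 4 mm: a listed point, or the origin of a listed thing).
The state is a dict: "clock": time; "joint_pos": joint angles; "dq": joint speeds; "joint_efforts": joint torques, N m; "tcp_pos": TCP position; "eef_rot": TCP orientation; "wrist_force": force on the tool from outside, world axes, zero at the start; "torque": the same for the moment, N m; "grip_width": opening from 0.0 (shut) to 1.0 (fully open).
Only numpy, scipy, OpenCV 4.12 (cv2) and the standard library are available. Lean on these libraries where they do the work, as an engineer would, in place of code of your own. Each camera call takes 0.05 s, during which the arm holds its last target.

## Task

Change over the counter display: move the thin card pack from the deep-ledged wooden stand to the slim-ledged wooden stand, and bring the thick card pack from the grey stock rack to the deep-ledged stand. Each pack must end centred on its stand, cover outwards and right way up, sitting square on the ledge behind the lip and lying flat against the sloping back. Leave the candle tin, the rubber stamp and the roll of tape where they stand.

Things in the scene. Friction and masses are not known exactly. Their poses are not given: they have to be found in the camera images.
- thin_pack_center (a point): Thin banded pack of note cards, 0.12 kg: stiff block 110 mm tall x 149 wide x 14 thick as it stands. Point at its very centre; x axis to its top edge, y along its width, z out of its cover. At the start it leans on the deep stand, cover outwards. Centre when seated: 55 mm up the slope, 7 mm out from the back.
- thick_pack_center (a point): Thick banded pack of note cards, 0.22 kg: stiff block 100 mm tall x 129 wide x 34 thick as it stands. Point at its very centre; x axis to its top edge, y along its width, z out of its cover. At the start it leans in the stock rack, cover outwards. Centre when seated: 50 mm up the slope, 17 mm out from the back.
- deep_stand_seat (a point): Pale wooden display stand with the deep ledge, fixed. Back: 2 uprights 84 mm long, 16 wide, centred +-50 mm, open between them above a rail 22 mm up, so a finger passes behind a pack; reclines 35 deg. Ledge square to back, 128 wide, 42 deep, lip 12 high. Point: middle of the corner of ledge and back, 21 mm above table; its x axis points up the sloping back, y across, z out of the back to the lip.
- slim_stand_seat (a point): Pale wooden display stand with the slim ledge, fixed. Back: 2 uprights 84 mm long, 16 wide, centred +-50 mm, open between them above a rail 22 mm up, so a finger passes behind a pack; reclines 35 deg. Ledge square to back, 128 wide, 21 deep, lip 12 high. Point: middle of the corner of ledge and back, 21 mm above table; its x axis points up the sloping back, y across, z out of the back to the lip.
- stock_rack_seat (a point): Grey painted stock rack, more upright than the stands, fixed. Back: 2 uprights 84 mm long, 16 wide, centred +-50 mm, open between them above a rail 22 mm up, so a finger passes behind a pack; reclines 20 deg. Ledge square to back, 128 wide, 42 deep, lip 12 high. Point: middle of the corner of ledge and back, 21 mm above table; its x axis points up the sloping back, y across, z out of the back to the lip.
- candle_center (a point): Round candle tin, 66 mm across, 28 mm high, at the back of the table; a bystander standing loose on the table, not to be moved. Point at its centre, z up. 
- stamp_center (a point): Rubber stamp with dark turned handle, 40x40 mm foot, 74 mm high, among the stands; a bystander standing loose on the table, not to be moved. Point at its centre, z up. 
- tape_roll_center (a point): Flat roll of paper tape, 54 mm across, 15 mm high, among the stands; a bystander standing loose on the table, not to be moved. Point at its centre, z up. 

How it is judged:
By the outcome, as a careful person would: the job done as asked, in the order asked, and still so for the second after the job is handed in, with the robot touching nothing.
It also fails if it takes over 59 s, if anything falls off the work surface, if the arm or the gripper's body presses on something with over 40 N, if the wrist force passes 120 N, or if a joint passes its speed limit or range.

## Working session

There is one attempt and no reset: what is moved stays moved. The work goes in short steps, each a Python script; the robot and the scene stay as the last script left them, time stands still between calls to the robot, and variables do not carry over. Pictures are saved under pics/ and viewed, and the job is handed in when it is done.

```bash
ls; mkdir -p pics
python3 - <<'E'
from station import robot
import cv2
print(robot.get_obs(), robot.pinch_z)
for n in ["side","top","wrist"]:
    p=robot.capture(n)
    cv2.imwrite(f"pics/{n}0.png",p["color"][:,:,::-1])
    print(n,{k:v for k,v in p.items() if k!="color"})
E
```

```text
pics
{'clock': 0.0, 'joint_pos': array([ 1.26084205,  0.53715943, -0.00442353,  1.53886797,  0.0026066 ,
        1.06726636, -0.07122097]), 'dq': array([ 1.67915330e-03,  9.57157069e-04,  1.76086707e-03, -5.39820051e-04,
        8.37490394e-04, -6.30738412e-05,  7.64076828e-05]), 'joint_efforts': array([-8.25908919e-04, -5.83419263e+01,  1.04867589e+00, -2.59104896e+01,
        1.24045793e-02,  9.53962473e-03,  7.42141111e-06]), 'tcp_pos': array([ 0.15669889, -0.63019231,  0.23041959]), 'eef_rot': array([-8.30265036e-04,  9.92579311e-01,  1.21596026e-01, -1.71247041e-04]), 'wrist_force': array([-0.02425239,  0.47113074,  0.25162927]), 'torque': array([ 0.00263929, -0.09599085,  0.01439031]), 'grip_width': 0.9967431512486474} 0.0187
side {'vertical_fov': 48.22777659032377, 'cx': 255.12278942575554, 'cy': 194.989232260855, 'dist_coeffs': array([-0.04400867,  0.        ,  0.        ,  0.        ,  0.        ]), 'R': array([[-0.8572256 , -0.51436132, -0.02442757],
       [-0.16319403,  0.31635661, -0.93449784],
       [ 0.48839736, -0.79708903, -0.35512968]]), 't': array([0.43555217, 0.16083191, 0.94675221]), 'shot': 1}
top {'vertical_fov': 56.77377159085642, 'cx': 249.97262177898963, 'cy': 190.30575676634427, 'dist_coeffs': array([-0.01237596,  0.        ,  0.        ,  0.        ,  0.        ]), 'R': array([[ 0.01589346, -0.9997949 ,  0.01255245],
       [-0.98692159, -0.01770046, -0.1602263 ],
       [ 0.16041562, -0.00984173, -0.98700049]]), 't': array([-0.01569259,  0.5428015 ,  0.86627315]), 'shot': 2}
wrist {'vertical_fov': 62.44699969641489, 'cx': 256.5246865663921, 'cy': 190.1022073545812, 'dist_coeffs': array([-0.07507995,  0.        ,  0.        ,  0.        ,  0.        ]), 'R': array([[ 0.24269445, -0.97010047, -0.00211856],
       [-0.92825229, -0.23285851,  0.29004242],
       [-0.28186361, -0.06842513, -0.95701145]]), 't': array([-0.64943206, -0.03819975,  0.38067988]), 'shot': 3}
```

View pics/side0.png

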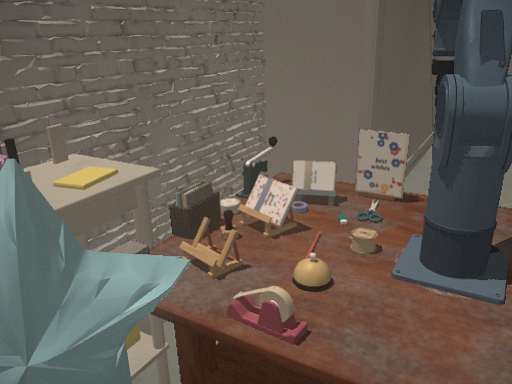

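View pics/top0.png

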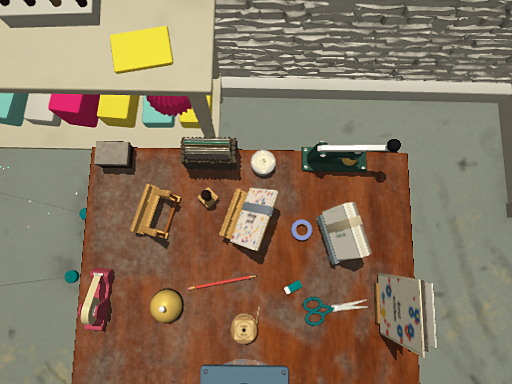

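```bash
cat > h.py <<'E'
import numpy as np, cv2
from scipy.spatial.transform import Rotation as R
from station import robot
N=["thin_pack_center","thick_pack_center","deep_stand_seat","slim_stand_seat","stock_rack_seat","candle_center","stamp_center","tape_roll_center"]
def spot(p,n,k=1):
    r=robot.spot_point(p,n)
    return [(d["score"],p["R"].T@(np.array(d["position"])-p["t"])) for d in r[:k]]
def K(p):
    f=p["color"].shape[0]/2/np.tan(np.radians(p["vertical_fov"])/2)
    return np.array([[f,0,p["cx"]],[0,f,p["cy"]],[0,0,1]])
def proj(p,X):
    X=np.atleast_2d(np.array(X,float))
    return cv2.projectPoints(X,cv2.Rodrigues(p["R"])[0],p["t"],K(p),p["dist_coeffs"])[0][:,0]
def ray(p,uv):
    x=cv2.undistortPoints(np.array([[uv]],float),K(p),p["dist_coeffs"])[0,0]
    d=p["R"].T@np.array([x[0],x[1],1]); return -p["R"].T@p["t"], d/np.linalg.norm(d)
def quat(M):
    q=R.from_matrix(M).as_quat(); return [q[3],q[0],q[1],q[2]]
E
python3 - <<'E'
from h import *
np.set_printoptions(precision=4,suppress=True)
for c in ["side","top"]:
    p=robot.capture(c)
    for n in N:
        for s,x in spot(p,n,2): print(c,n,round(s,2),x,proj(p,x)[0])
print(robot.get_obs()["clock"])
E
```

```text
side thin_pack_center 0.73 [ 0.4473 -0.1459  0.01  ] [297.6953 205.8253]
side thin_pack_center 0.61 [ 0.4689 -0.0187  0.0707] [270.3952 199.5158]
side thick_pack_center 0.71 [ 0.4366 -0.2429  0.0759] [314.6909 176.1885]
side thick_pack_center 0.47 [0.474  0.0066 0.0228] [264.4374 218.6623]
side deep_stand_seat 0.87 [0.4754 0.0076 0.0249] [263.7807 217.9788]
side slim_stand_seat 0.86 [0.4911 0.2558 0.0189] [203.565 258.131]
side stock_rack_seat 0.72 [ 0.4309 -0.2385  0.022 ] [315.3688 193.2295]
side candle_center 0.56 [ 0.6237 -0.0424  0.0188] [229.0589 204.4152]
side stamp_center 0.67 [0.5294 0.1067 0.0404] [226.3926 222.2848]
side tape_roll_center 0.73 [ 0.4454 -0.1468  0.013 ] [298.4098 204.8959]
top thin_pack_center 0.89 [ 0.4688 -0.0165  0.0703] [253.6792 218.4922]
top slim_stand_seat 0.77 [0.4879 0.257  0.0171] [148.4201 211.0229]
top stock_rack_seat 0.65 [ 0.4327 -0.2427  0.017 ] [340.1224 235.4962]
top stock_rack_seat 0.52 [ 0.4763 -0.0157  0.0696] [253.3867 215.4643]
top candle_center 0.55 [ 0.6244 -0.0388  0.0119] [262.3217 162.5576]
top stamp_center 0.78 [0.5295 0.1095 0.0394] [204.6347 194.9838]
top tape_roll_center 0.62 [ 0.447  -0.1429  0.0075] [301.1868 229.5547]
1.05
```

Run:
```python
import cv2
a=cv2.imread("pics/side0.png")[150:290,150:350]; cv2.imwrite("pics/sidec.png",cv2.resize(a,None,fx=4,fy=4,interpolation=2))
a=cv2.imread("pics/top0.png")[140:280,110:390]; cv2.imwrite("pics/topc.png",cv2.resize(a,None,fx=2.85,fy=2.85,interpolation=2))
from h import *
np.set_printoptions(precision=3,suppress=True)
p=robot.capture("wrist"); C=-p["R"].T@p["t"]; o=robot.get_obs()
q=o["eef_rot"]; T=R.from_quat([q[1],q[2],q[3],q[0]]).as_matrix()
print("cam in tool",T.T@(C-o["tcp_pos"]), "cam axes in tool\n",T.T@p["R"].T)
np.savez("wc.npz",o=T.T@(C-o["tcp_pos"]),A=T.T@p["R"].T)
def M(yaw_out,rec):
    # seat axes: z horizontal dir yaw_out
    h=np.array([np.cos(yaw_out),np.sin(yaw_out),0]);u=np.array([0,0,1])
    x=np.cos(rec)*u-np.sin(rec)*h; z=np.cos(rec)*h+np.sin(rec)*u; y=np.cross(z,x); return np.c_[x,y,z]
for nm,s,yo,rec,up in [("deep",[.475,.008,.021],np.radians(75),35,.09),("slim",[.489,.256,.021],np.radians(75),35,.09),("rack",[.432,-.24,.021],np.radians(110),20,.08)]:
    S=M(yo,np.radians(rec))
    for sgn in (1,-1):
        tz=-S[:,0]; ty=sgn*S[:,2]; tx=np.cross(ty,tz); Q=np.c_[tx,ty,tz]
        for h in (up,up+.12):
            pos=np.array(s)+S[:,0]*h+.0187*tz
            print(nm,sgn,h,robot.inverse_kinematics(pos,quat(Q)))
```

```text
cam in tool [ 0.075  0.    -0.144] cam axes in tool
 [[ 0.001 -0.957 -0.29 ]
 [ 1.     0.001 -0.   ]
 [ 0.    -0.29   0.957]]
deep 1 0.09 [ 1.002  0.758 -0.775  2.088 -0.206  0.538  1.855]
deep 1 0.21 [ 1.173  0.578 -0.818  2.011 -0.26   0.834  1.918]
deep -1 0.09 [ 0.664  0.631 -0.34   2.107 -0.726  0.641 -0.82 ]
deep -1 0.21 [ 0.709  0.447 -0.221  2.037 -0.634  0.934 -0.878]
slim 1 0.09 [ 0.352  0.667 -0.64   2.186 -0.912  0.23   2.057]
slim 1 0.21 [ 0.733  0.488 -0.901  2.187 -0.453  0.465  1.633]
slim -1 0.09 [ 0.386  0.682 -0.683  2.184 -0.808  0.21  -1.179]
slim -1 0.21 [ 0.44   0.384 -0.537  2.201 -0.799  0.553 -1.2  ]
rack 1 0.08 [ 1.284  1.    -1.081  1.727  0.633  1.173  1.932]
rack 1 0.2 [ 1.286  0.85  -1.077  1.578  0.461  1.354  2.067]
rack -1 0.08 [ 0.714  0.693 -0.183  1.762 -0.116  0.975 -0.587]
rack -1 0.2 [ 0.725  0.587 -0.152  1.614 -0.128  1.232 -0.575]
```

View pics/sidec.png

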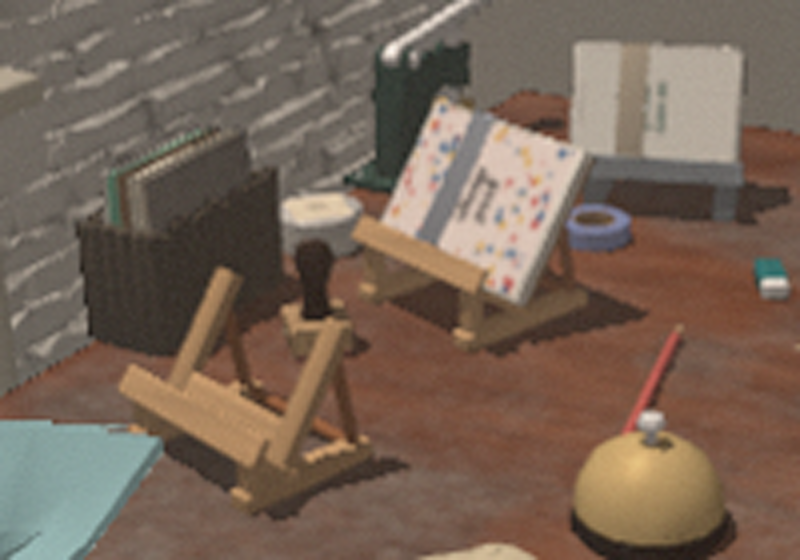

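View pics/topc.png

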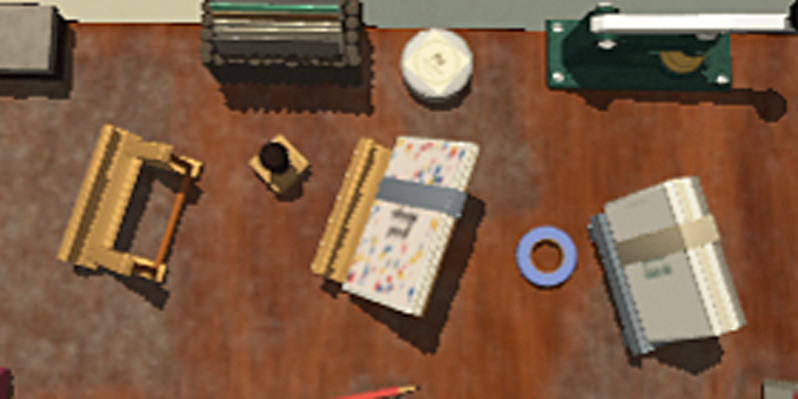

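Run:
```python
from h import *
np.set_printoptions(precision=4,suppress=True)
Q=[0,1,0,0]
t=robot.get_obs()["tcp_pos"]
robot.movel(t+[0,0,.12],v=.3)
import pickle
P=[]
for i,pos in enumerate([[.50,-.12,.30],[.50,.14,.30]]):
    robot.reach(pos,Q); print(robot.get_obs()["clock"])
    p=robot.capture("wrist"); P.append(p)
    cv2.imwrite(f"pics/w{i}.png",p["color"][:,:,::-1])
    for n in N:
        for s,x in spot(p,n,2): print(n,round(s,2),x,proj(p,x)[0])
pickle.dump(P,open("P.pkl","wb"))
print(robot.get_obs()["joint_pos"],robot.get_obs()["clock"])
```

```text
3.8583
thin_pack_center 0.86 [ 0.4721 -0.0105  0.0731] [165.7782 182.5673]
thick_pack_center 0.95 [ 0.4422 -0.241   0.072 ] [352.0917 205.2716]
deep_stand_seat 0.94 [0.4711 0.0053 0.0216] [164.6994 173.2748]
candle_center 0.65 [ 0.6241 -0.0363  0.0143] [189.7981  55.3145]
candle_center 0.55 [ 0.4424 -0.2445  0.0726] [354.9931 205.2881]
stamp_center 0.57 [0.5307 0.1046 0.0381] [ 82.737 132.096]
tape_roll_center 0.85 [ 0.4461 -0.1419  0.0093] [270.9322 188.074 ]
5.325
thin_pack_center 0.76 [ 0.4744 -0.0137  0.0728] [380.0503 181.0518]
deep_stand_seat 0.59 [0.4738 0.0053 0.0188] [352.1303 171.1976]
slim_stand_seat 0.73 [0.4937 0.2604 0.0216] [166.282  157.5677]
stock_rack_seat 0.37 [ 0.6239 -0.0421  0.015 ] [396.1297  57.3299]
candle_center 0.91 [ 0.6238 -0.0387  0.0172] [394.2774  57.1912]
stamp_center 0.6 [0.5325 0.1054 0.0364] [281.976  129.5374]
stamp_center 0.41 [ 0.4505 -0.1423  0.0097] [447.419  185.6042]
tape_roll_center 0.88 [ 0.45   -0.1424  0.0093] [447.2846 185.8132]
[ 0.1216  0.2941 -0.5841  1.7758  0.1782  1.1246 -2.0914] 5.775
```

View pics/w0.png

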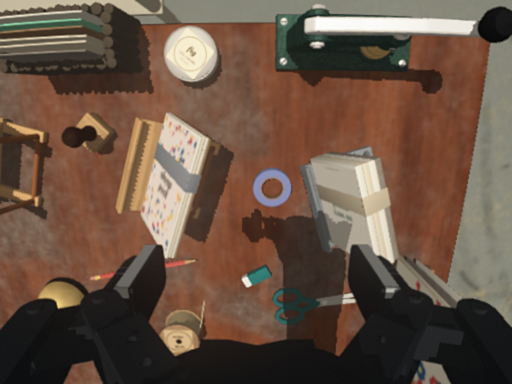

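View pics/w1.png

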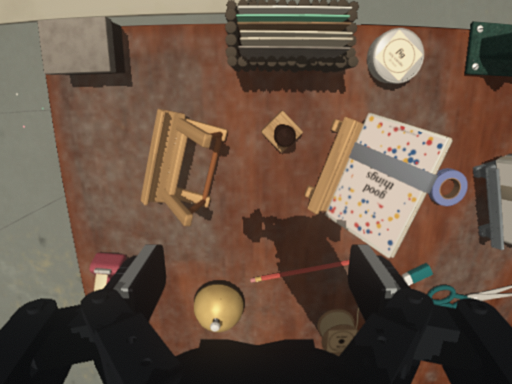

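Run:
```python
import cv2
def crop(n,x,y,w,h,o,f):
    a=cv2.imread(f"pics/{n}.png")[y:y+h,x:x+w]; a=cv2.resize(a,None,fx=f,fy=f,interpolation=cv2.INTER_CUBIC)
    for i in range(0,w,20): cv2.putText(a,str(x+i),(i*f,10),0,.35,(0,255,255),1); cv2.line(a,(i*f,12),(i*f,18),(0,255,255),1)
    for i in range(0,h,20): cv2.putText(a,str(y+i),(0,i*f+4),0,.35,(0,255,255),1); cv2.line(a,(24,i*f),(30,i*f),(0,255,255),1)
    cv2.imwrite(f"pics/{o}.png",a)
crop("w1",300,100,160,170,"c1",4 if 0 else 3)
crop("w1",120,95,120,140,"c2",4)
crop("w0",290,135,130,140,"c3",4)
crop("w0",105,100,130,170,"c4",3)
```

```text
(no output)
```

View pics/c1.png

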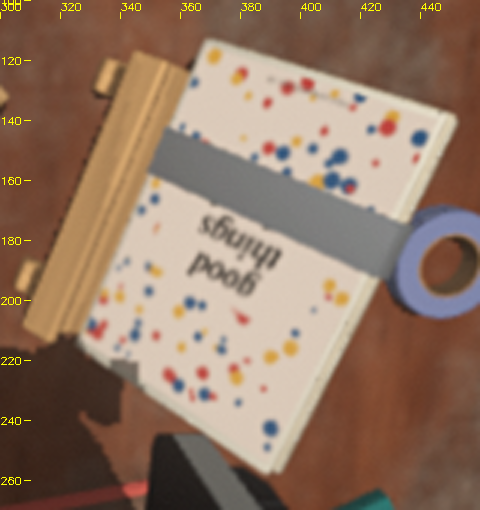

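View pics/c2.png

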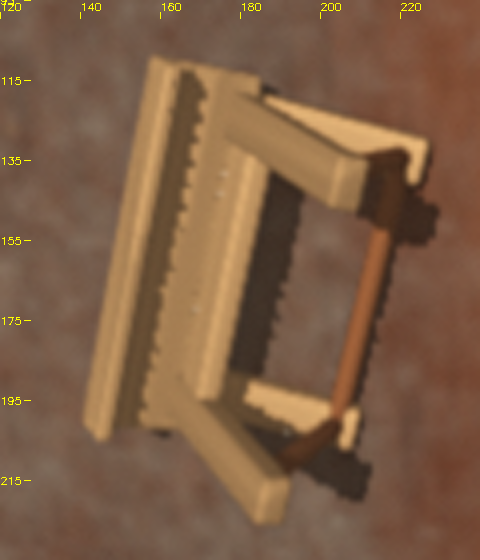

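View pics/c3.png

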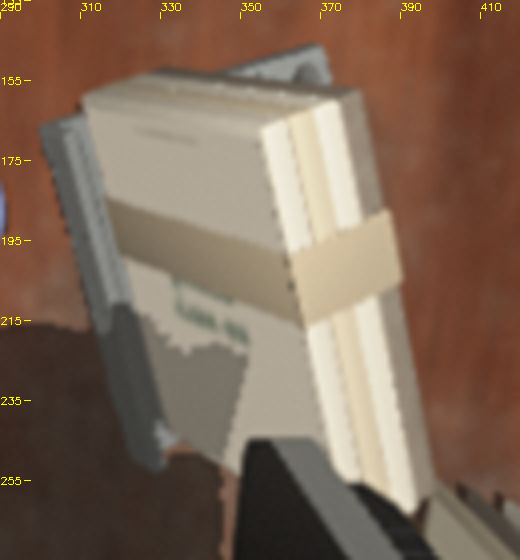

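View pics/c4.png

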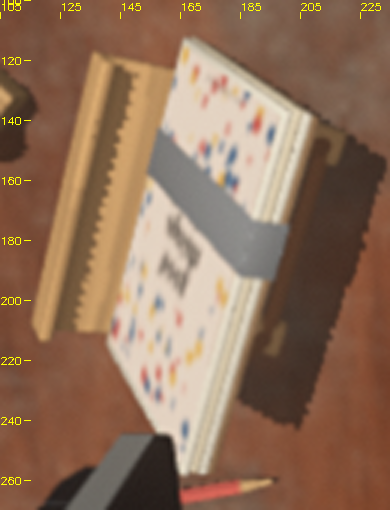

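```bash
cat >> h.py <<'E'
def seatM(yaw,rec):
    h=np.array([np.cos(yaw),np.sin(yaw),0]);u=np.array([0,0,1.]);r=np.radians(rec)
    x=np.cos(r)*u-np.sin(r)*h; z=np.cos(r)*h+np.sin(r)*u
    return np.c_[x,np.cross(z,x),z]
def standpts(depth):
    s=[]
    for c in (-50,50):
        s.append([[0,c-8,0],[84,c-8,0],[84,c+8,0],[0,c+8,0],[0,c-8,0]])
    s.append([[22,-42,0],[22,42,0]])
    s.append([[0,-64,0],[0,64,0],[0,64,depth],[0,-64,depth],[0,-64,0]])
    s.append([[0,64,depth],[12,64,depth],[12,-64,depth],[0,-64,depth]])
    return [np.array(a,float)/1000 for a in s]
def packpts(h,w,t):
    o=[]
    for z in (-1,1):
        o.append(np.array([[-h,-w,z*t],[h,-w,z*t],[h,w,z*t],[-h,w,z*t],[-h,-w,z*t]])/2000.)
    for a in (-1,1):
        for b in (-1,1): o.append(np.array([[a*h,b*w,-t],[a*h,b*w,t]])/2000.)
    return o
def draw(img,p,pts,M,o,col=(0,255,0),f=3):
    for s in pts:
        uv=proj(p,s@M.T+o)
        cv2.polylines(img,[np.int32(uv*f*16+8*f)],False,col,1,cv2.LINE_AA,4)
E
cat > fit.py <<'E'
from h import *
import pickle
from scipy.optimize import least_squares
np.set_printoptions(precision=4,suppress=True)
P=pickle.load(open("P.pkl","rb")); w0,w1=P
# thin free 6dof
c=lambda a,b:[a*.055,b*.0745,.007]
obs=[(w1,c(1,1),(448.3,137.7)),(w1,c(-1,1),(368.3,113.3)),(w1,c(-1,-1),(326,215)),(w1,c(1,-1),(389.3,257.3)),
(w0,c(-1,1),(167.3,113.3)),(w0,c(1,1),(204,137.3)),(w0,c(-1,-1),(140.7,213.3)),(w0,c(1,-1),(165.7,257.3))]
def f(v):
    M=R.from_rotvec(v[3:]).as_matrix()
    return np.concatenate([proj(p,M@np.array(X)+v[:3])[0]-uv for p,X,uv in obs])
M0=seatM(np.radians(75),35)
r=least_squares(f,np.r_[.47,-.015,.07,R.from_matrix(M0).as_rotvec()])
M=R.from_rotvec(r.x[3:]).as_matrix()
print("thin",r.x[:3],"res",r.fun.round(1)); print(M)
print("yaw",np.degrees(np.arctan2(M[1,2],M[0,2])),"rec",np.degrees(np.arcsin(M[2,2])),"roll y.z",M[2,1])
print("implied seat",r.x[:3]-M@[.055,0,.007])
# slim
U=[([84,58,0],(204.5,133.8)),([84,42,0],(202,146.3)),([84,-42,0],(186.3,214.5)),([84,-58,0],(182.5,225.5)),([22,42,0],(179.5,133.8)),([22,-42,0],(168.5,192.5))]
def g(v):
    S=seatM(v[2],35)
    return np.concatenate([proj(w1,S@(np.array(X)/1000)+[v[0],v[1],.021])[0]-uv for X,uv in U])
s=least_squares(g,[.49,.257,1.3]); print("slim",s.x,np.degrees(s.x[2]),s.fun.round(1))
if __name__=="__main__":
    img=cv2.resize(w1["color"][:,:,::-1],None,fx=3,fy=3,interpolation=cv2.INTER_CUBIC)
    draw(img,w1,standpts(21),seatM(s.x[2],35),np.array([s.x[0],s.x[1],.021]))
    draw(img,w1,packpts(110,149,14),M,r.x[:3],(255,0,255))
    yaw=np.arctan2(M[1,2],M[0,2]); se=r.x[:3]-M@[.055,0,.007]
    draw(img,w1,standpts(42),M,se)
    cv2.imwrite("pics/o1.png",img[270:720,360:840]); cv2.imwrite("pics/o2.png",img[290:790,900:1400])
E
python3 fit.py
```

```text
thin [ 0.4713 -0.0174  0.0676] res [ 0.6  0.2 -0.5 -0.3 -1.9 -0.3 -0.5  0.8  1.3 -0.9 -0.5 -1.3  0.5  0.9
  0.9  1. ]
[[-0.1778  0.9426  0.2826]
 [-0.5397 -0.3335  0.773 ]
 [ 0.8229 -0.015   0.5681]]
yaw 69.92056201966676 rec 34.6147812807743 roll y.z -0.015037972510832609
implied seat [0.4791 0.0069 0.0183]
slim [0.4917 0.2577 1.2954] 74.22308680378167 [ 0.  -0.8 -0.7  0.5 -0.6 -0.4  0.5  0.4  1.3 -0.7 -0.5  1.2]
```

```bash
ls pics
```

```text
c1.png
c2.png
c3.png
c4.png
o1.png
o2.png
side0.png
sidec.png
top0.png
topc.png
w0.png
w1.png
wrist0.png
```

View pics/o1.png

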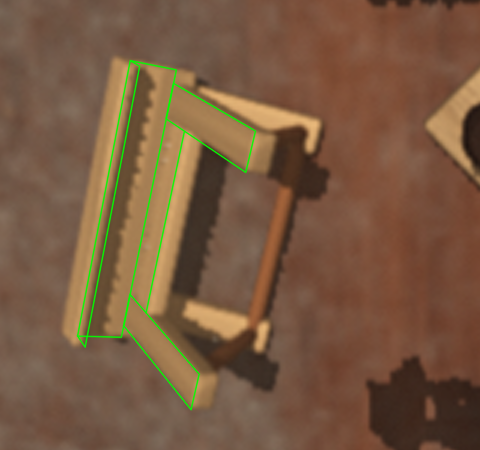

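View pics/o2.png

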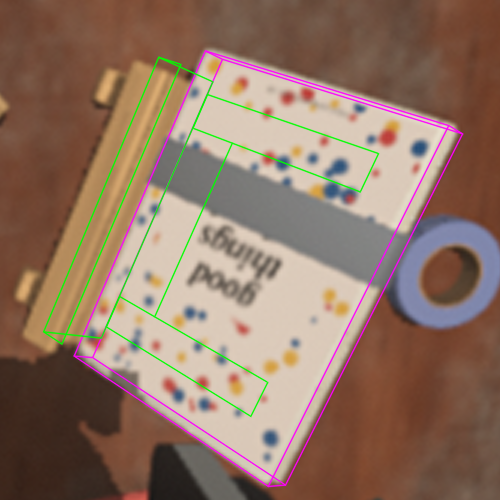

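```bash
cat >> h.py <<'E'
def toolQ(S,sgn,al):
    # tool for grasping pack w/ axes S from top; al in-plane tilt (deg) about S z
    Ra=R.from_rotvec(S[:,2]*np.radians(al)).as_matrix()
    tz=-Ra@S[:,0]; ty=sgn*S[:,2]; return np.c_[np.cross(ty,tz),ty,tz]
PZ=0.0187
E
cat > ik.py <<'E'
from h import *
np.set_printoptions(precision=2,suppress=True)
lo=np.array([-2.7,-.37,-1.27,.24,-1.31,.19,-2.76]);hi=np.array([2.7,2.16,1.26,2.4,4.45,1.91,2.76])
L={"deep":([.4791,.0069,.021],69.9,35,.088),"slim":([.4917,.2577,.021],74.2,35,.088),"rack":([.432,-.241,.021],110,20,.078)}
for sgn in (1,-1):
  for al in (-30,-20,-10,0,10,20,30):
    print(sgn,al,end=" ")
    for n,(s,y,rc,g) in L.items():
        S=seatM(np.radians(y),rc);Q=toolQ(S,sgn,al)
        q=[robot.inverse_kinematics(np.array(s)+S[:,0]*g+Q[:,2]*PZ+[0,0,h],quat(Q)) for h in (0,.12)]
        print(n,[None if a is None else np.minimum(np.array(a)-lo,hi-np.array(a)).min().round(2) for a in q],end=" ")
    print()
E
python3 ik.py
```

```text
1 -30 deep [None, None] slim [None, None] rack [np.float64(0.02), np.float64(0.2)] 
1 -20 deep [None, np.float64(0.06)] slim [np.float64(0.01), None] rack [np.float64(0.02), np.float64(0.2)] 
1 -10 deep [np.float64(0.07), np.float64(0.17)] slim [np.float64(0.06), np.float64(0.06)] rack [np.float64(0.19), np.float64(0.2)] 
1 0 deep [np.float64(0.19), np.float64(0.31)] slim [np.float64(0.05), np.float64(0.12)] rack [np.float64(0.19), np.float64(0.19)] 
1 10 deep [np.float64(0.07), np.float64(0.44)] slim [np.float64(0.18), np.float64(0.16)] rack [np.float64(0.19), np.float64(0.19)] 
1 20 deep [np.float64(0.17), np.float64(0.38)] slim [np.float64(0.04), np.float64(0.19)] rack [np.float64(0.19), np.float64(0.19)] 
1 30 deep [np.float64(0.24), np.float64(0.37)] slim [np.float64(0.07), np.float64(0.19)] rack [np.float64(0.18), np.float64(0.08)] 
-1 -30 deep [None, None] slim [None, None] rack [np.float64(0.43), np.float64(0.46)] 
-1 -20 deep [None, np.float64(0.05)] slim [None, np.float64(0.01)] rack [np.float64(0.5), np.float64(0.54)] 
-1 -10 deep [np.float64(0.04), np.float64(0.17)] slim [np.float64(0.02), np.float64(0.06)] rack [np.float64(0.57), np.float64(0.62)] 
-1 0 deep [np.float64(0.26), np.float64(0.3)] slim [np.float64(0.09), np.float64(0.25)] rack [np.float64(0.65), np.float64(0.7)] 
-1 10 deep [np.float64(0.4), np.float64(0.43)] slim [np.float64(0.23), np.float64(0.38)] rack [np.float64(0.73), np.float64(0.58)] 
-1 20 deep [np.float64(0.53), np.float64(0.56)] slim [np.float64(0.47), np.float64(0.51)] rack [np.float64(0.63), np.float64(0.44)] 
-1 30 deep [np.float64(0.66), np.float64(0.59)] slim [np.float64(0.61), np.float64(0.63)] rack [np.float64(0.48), np.float64(0.3)]
```

```bash
cat > pick1.py <<'E'
from h import *
np.set_printoptions(precision=4,suppress=True)
S=seatM(np.radians(70),35); c=np.array([.4713,-.0172,.0695])
Q=toolQ(S,-1,15); q=quat(Q)
g=c+S[:,0]*.033+Q[:,2]*PZ
robot.grip(.55,40)
robot.reach(g+S[:,0]*.09,q)
print(robot.get_obs()["clock"])
p=robot.capture("wrist"); cv2.imwrite("pics/pre1.png",p["color"][:,:,::-1])
p=robot.capture("side"); cv2.imwrite("pics/pre1s.png",p["color"][:,:,::-1])
E
python3 pick1.py
```

```text
7.3
```

View pics/pre1.png

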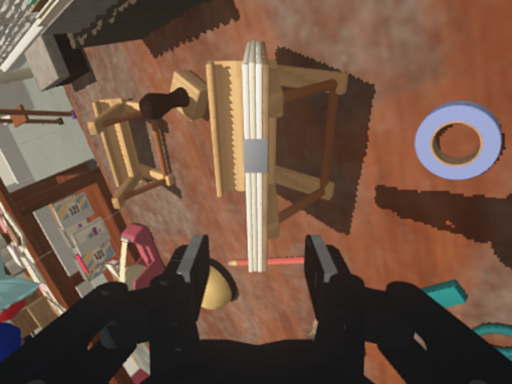

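View pics/pre1s.png

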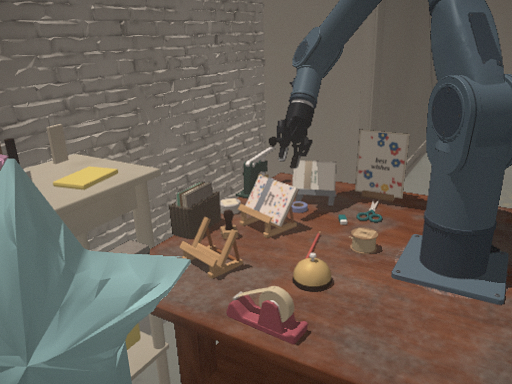

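```bash
cat > pick1b.py <<'E'
from h import *
np.set_printoptions(precision=4,suppress=True)
S=seatM(np.radians(70),35); c=np.array([.4713,-.0172,.0695])
Q=toolQ(S,-1,15); q=quat(Q)
g=c+S[:,0]*.033+Q[:,2]*PZ
print("hit",robot.movel(g,q,v=.12,force_limit=8))
o=robot.get_obs();print(o["tcp_pos"]-g,o["wrist_force"])
robot.grip(0,40)
o=robot.get_obs();print(o["grip_width"],o["wrist_force"],o["clock"])
robot.movel(g+S[:,0]*.03+S[:,2]*.003,q,v=.15)
o=robot.get_obs()
robot.movel(o["tcp_pos"]+[0,0.0,.11],q,v=.25)
o=robot.get_obs();print(o["grip_width"],o["wrist_force"],o["clock"])
p=robot.capture("wrist"); cv2.imwrite("pics/l1.png",p["color"][:,:,::-1])
ps=robot.capture("side"); cv2.imwrite("pics/l1s.png",ps["color"][:,:,::-1])
for pp in (p,ps):
  for n in ("thin_pack_center","deep_stand_seat"):
    print(n,spot(pp,n,2))
ex=o["tcp_pos"]-Q[:,2]*PZ-S[:,0]*.033; print("expected c",ex)
import pickle; pickle.dump([p,ps,o],open("P2.pkl","wb"))
E
python3 pick1b.py
```

```text
hit False
[ 0.0003 -0.0004  0.0003] [-0.1475 -0.3573  0.1358]
0.15915325642480257 [ 1.0487  0.8864 10.2769] 8.6917
0.16143161669536457 [-0.1695 -0.8791 -1.5479] 9.6333
thin_pack_center [(0.45, array([0.4938, 0.2566, 0.0235]))]
deep_stand_seat [(0.61, array([0.4697, 0.0053, 0.0217]))]
thin_pack_center [(0.6, array([ 0.4624, -0.0313,  0.1989]))]
deep_stand_seat [(0.86, array([0.4723, 0.0068, 0.0209]))]
expected c [ 0.4659 -0.0317  0.2045]
```

View pics/l1.png

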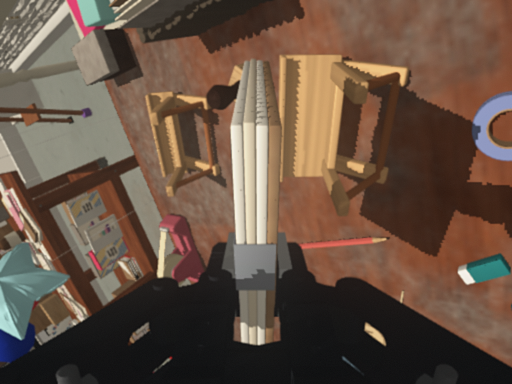

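View pics/l1s.png

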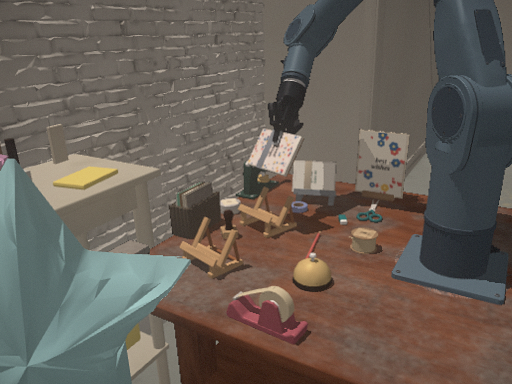

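Run:
```python
from h import *
import pickle
p,ps,o=pickle.load(open("P2.pkl","rb"))
S=seatM(np.radians(70),35);Q=toolQ(S,-1,15)
qq=o["eef_rot"];print(R.from_quat([qq[1],qq[2],qq[3],qq[0]]).as_matrix()-Q)
c=o["tcp_pos"]-Q[:,2]*PZ-S[:,0]*.033
img=cv2.resize(p["color"][:,:,::-1],None,fx=3,fy=3,interpolation=2)
draw(img,p,packpts(110,149,14),S,c)
cv2.imwrite("pics/o3.png",cv2.resize(img[100:1100,600:1300],None,fx=.6,fy=.6,interpolation=cv2.INTER_AREA))
img=cv2.resize(ps["color"][:,:,::-1],None,fx=5,fy=5,interpolation=2)
draw(img,ps,packpts(110,149,14),S,c,f=5)
cv2.imwrite("pics/o4.png",img[580:980,1150:1600])
```

```text
[[-2.32284368e-04 -5.47546464e-04 -1.27036723e-03]
 [ 2.52924997e-04 -1.99937850e-04 -1.73513967e-04]
 [-1.27368670e-03  5.36319579e-04 -4.62908633e-05]]
```

View pics/o3.png

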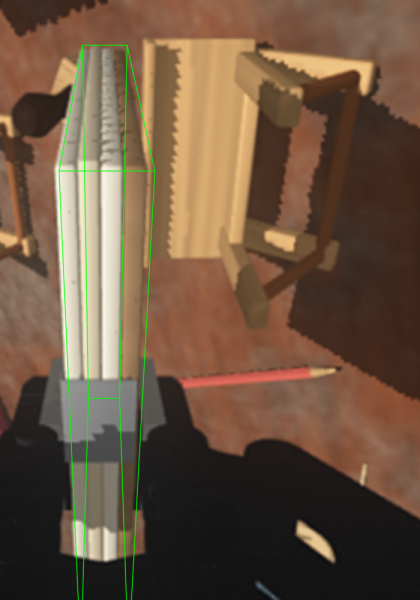

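View pics/o4.png

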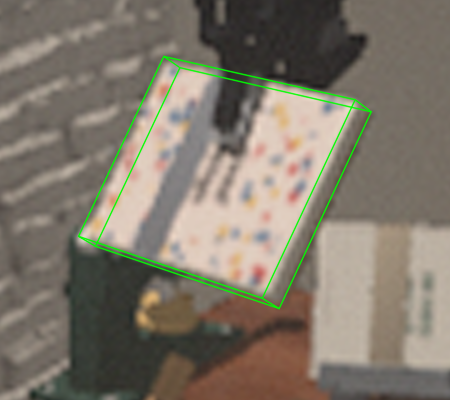

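```bash
cat > place1.py <<'E'
from h import *
np.set_printoptions(precision=4,suppress=True)
S=seatM(np.radians(74.2),35); seat=np.array([.4917,.2577,.021])
Q=toolQ(S,-1,15); q=quat(Q)
def tcp(x,y,z): return seat+S@np.array([x+.033,y,z])+Q[:,2]*PZ
robot.reach(tcp(.055+.10,0,.0095),q); print(robot.get_obs()["clock"])
robot.movel(tcp(.055+.012,0,.0095),q,v=.15)
p=robot.capture("side"); w=robot.capture("wrist")
cv2.imwrite("pics/pl1s.png",p["color"][:,:,::-1]);cv2.imwrite("pics/pl1w.png",w["color"][:,:,::-1])
for pp,f,nm,sl in ((p,5,"pl1so",(slice(1000,1400),slice(850,1300))),(w,2,"pl1wo",(slice(0,768),slice(200,900)))):
    img=cv2.resize(pp["color"][:,:,::-1],None,fx=f,fy=f,interpolation=2)
    draw(img,pp,packpts(110,149,14),S,seat+S@[.067,0,.0095],f=f); draw(img,pp,standpts(21),S,seat,(255,0,255),f=f)
    cv2.imwrite(f"pics/{nm}.png",img[sl])
o=robot.get_obs();print(o["wrist_force"],o["clock"])
E
python3 place1.py
```

```text
10.8083
[-0.3375 -0.3384 -1.1623] 11.6417
```

View pics/pl1so.png

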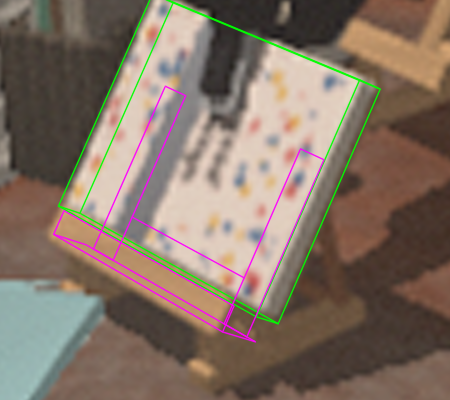

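View pics/pl1wo.png

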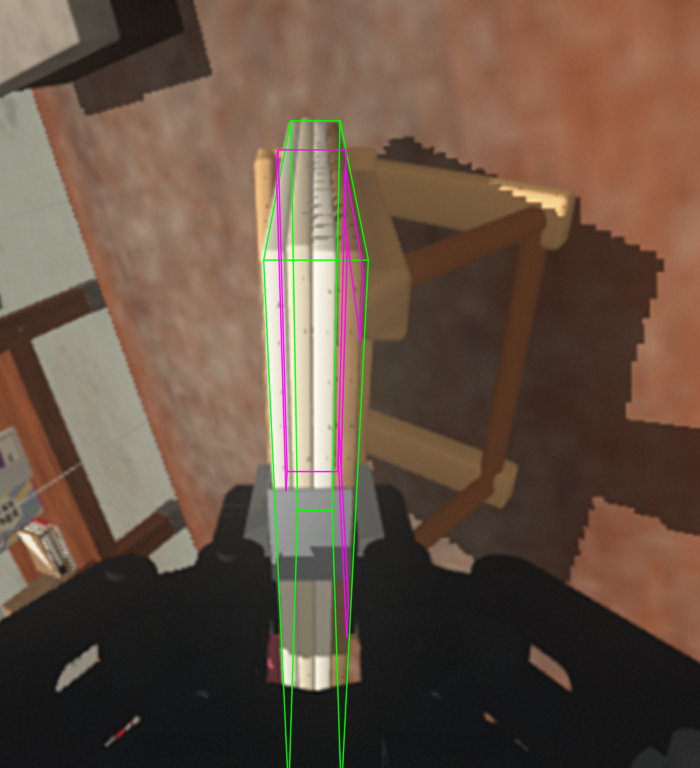

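```bash
cat > place1b.py <<'E'
from h import *
np.set_printoptions(precision=4,suppress=True)
S=seatM(np.radians(74.2),35); seat=np.array([.4917,.2577,.021])
Q=toolQ(S,-1,15); q=quat(Q)
def tcp(x,y,z): return seat+S@np.array([x+.033,y,z])+Q[:,2]*PZ
def st():
    o=robot.get_obs(); d=S.T@(o["tcp_pos"]-Q[:,2]*PZ-seat)-[.033,0,0]
    print("c in seat",d*1000,"F",S.T@o["wrist_force"],o["clock"])
print(robot.movel(tcp(.050,0,.0095),q,v=.04,force_limit=5)); st()
print(robot.movel(tcp(S[:,0]@(robot.get_obs()["tcp_pos"]-Q[:,2]*PZ-seat)-.033+.0005,0,.004),q,v=.03,force_limit=4)); st()
for c in ("side","wrist"):
    p=robot.capture(c); cv2.imwrite(f"pics/q1{c}.png",p["color"][:,:,::-1])
E
python3 place1b.py
```

```text
True
c in seat [56.2748  0.1047  8.8688] F [-1.0338 -0.0897 -0.6545] 11.9833
True
c in seat [56.3332  0.0059  6.8387] F [0.1839 0.2134 3.3353] 12.1917
```

View pics/q1side.png

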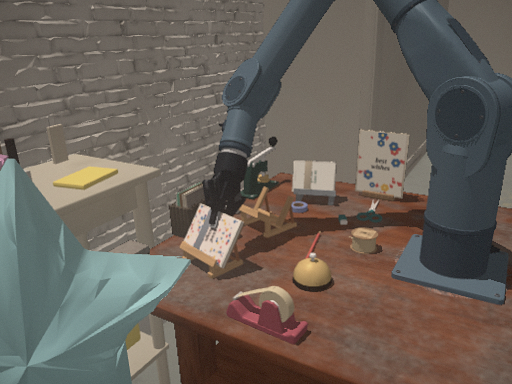

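View pics/q1wrist.png

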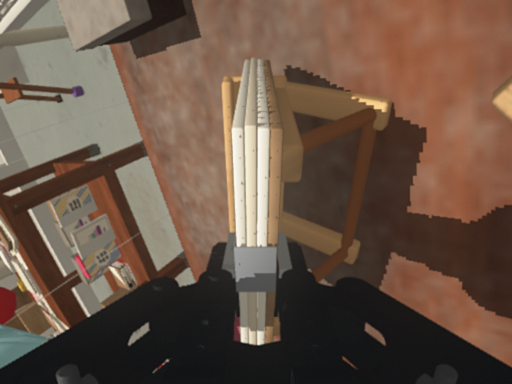

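```bash
cat > rel1.py <<'E'
from h import *
import pickle
np.set_printoptions(precision=4,suppress=True)
S=seatM(np.radians(74.2),35); Q=toolQ(S,-1,15); q=quat(Q)
robot.grip(.4)
o=robot.get_obs(); print(o["grip_width"],o["clock"])
robot.movel(o["tcp_pos"]+S[:,0]*.11,q,v=.2)
Pp=[]
for i,pos in enumerate([[.52,.10,.33],[.55,-.17,.29],[.48,-.21,.34]]):
    robot.reach(pos,[0,1,0,0]); p=robot.capture("wrist"); Pp.append(p)
    cv2.imwrite(f"pics/v{i}.png",p["color"][:,:,::-1])
    for n in N[:5]:
        for s,x in spot(p,n,1): print(i,n,round(s,2),x,proj(p,x)[0])
p=robot.capture("side"); Pp.append(p); cv2.imwrite("pics/v3.png",p["color"][:,:,::-1])
pickle.dump(Pp,open("P3.pkl","wb")); print(robot.get_obs()["clock"])
E
python3 rel1.py
```

```text
0.39784704172513813 12.625
0 thin_pack_center 0.88 [0.4872 0.2347 0.0729] [154.8769 179.0783]
0 thick_pack_center 0.6 [ 0.4412 -0.2411  0.0713] [497.121  211.7763]
0 deep_stand_seat 0.64 [0.4728 0.0051 0.0204] [321.2463 179.8439]
0 slim_stand_seat 0.57 [0.4922 0.2573 0.0248] [149.3985 167.2102]
0 stock_rack_seat 0.58 [ 0.4364 -0.2424  0.0205] [474.9371 203.212 ]
1 deep_stand_seat 0.88 [0.4727 0.0044 0.0209] [133.8175 208.4762]
2 thick_pack_center 0.78 [ 0.4403 -0.2413  0.0741] [279.2772 183.2616]
2 deep_stand_seat 0.81 [0.4724 0.0024 0.0218] [114.2849 153.3908]
16.5583
```

View pics/v0.png

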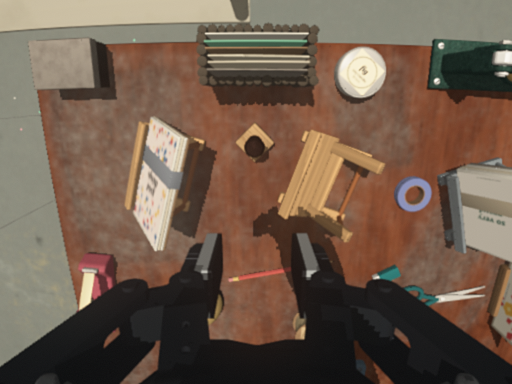

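View pics/v1.png

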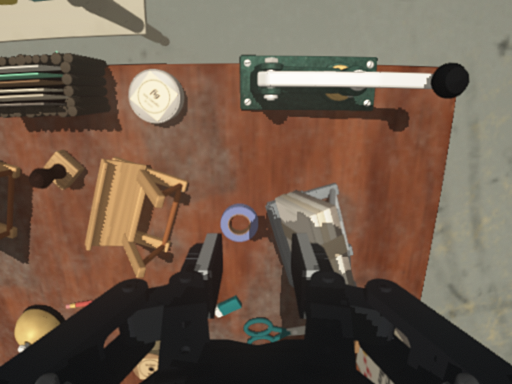

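View pics/v2.png

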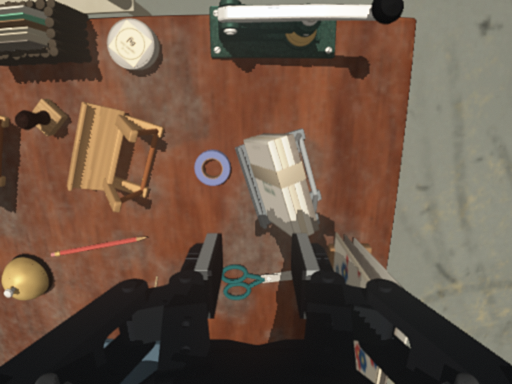

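Run:
```python
import cv2
def crop(n,x,y,w,h,o,f):
    a=cv2.imread(f"pics/{n}.png")[y:y+h,x:x+w]; a=cv2.resize(a,None,fx=f,fy=f,interpolation=cv2.INTER_CUBIC)
    for i in range(0,w,10): cv2.putText(a,str(x+i),(i*f,10),0,.35,(0,255,255),1); cv2.line(a,(i*f,12),(i*f,18),(0,255,255),1)
    for i in range(0,h,10): cv2.putText(a,str(y+i),(0,i*f+4),0,.35,(0,255,255),1); cv2.line(a,(24,i*f),(30,i*f),(0,255,255),1)
    cv2.imwrite(f"pics/{o}.png",a)
crop("v0",270,120,120,125,"d0",5)
crop("v2",60,95,110,120,"d2",5)
crop("v2",230,120,100,125,"d3",5)
crop("v0",115,110,100,145,"d4",4)
```

```text
(no output)
```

View pics/d0.png

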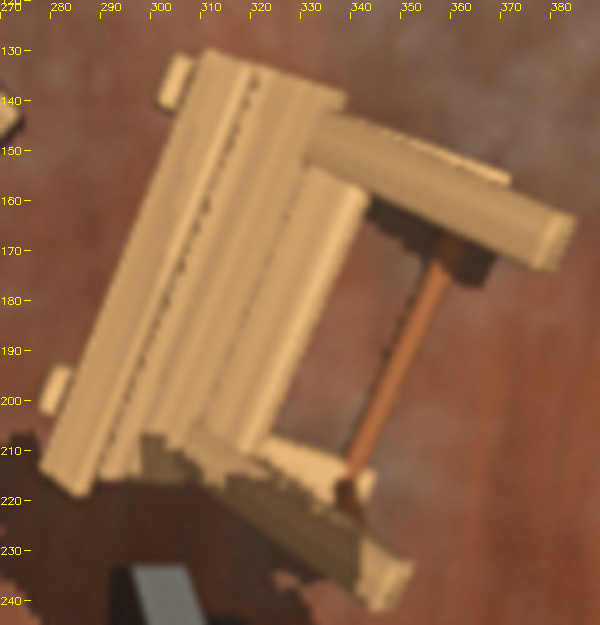

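View pics/d2.png

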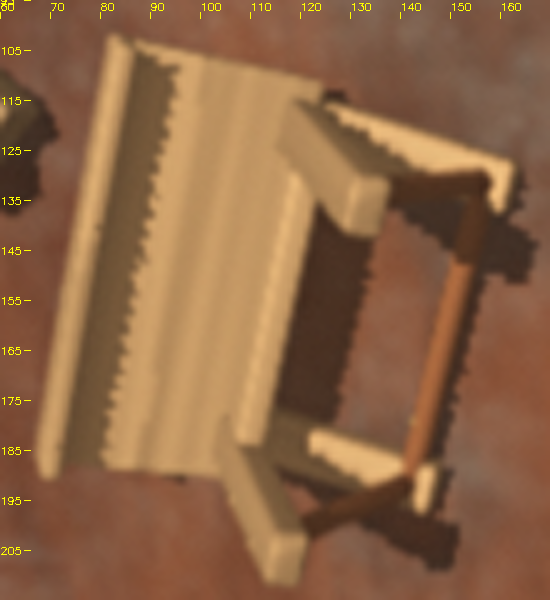

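View pics/d3.png

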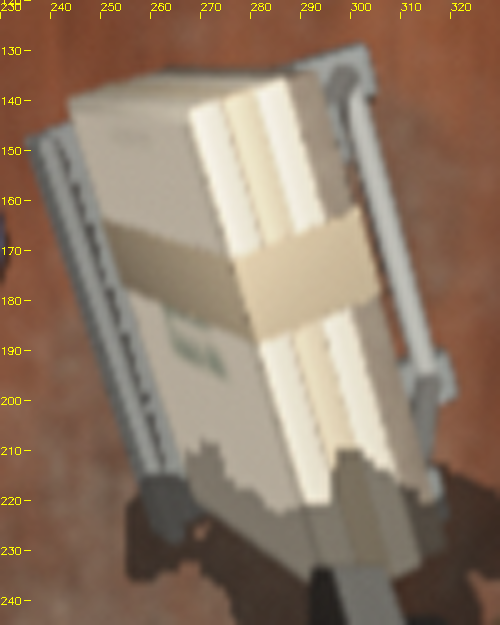

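View pics/d4.png

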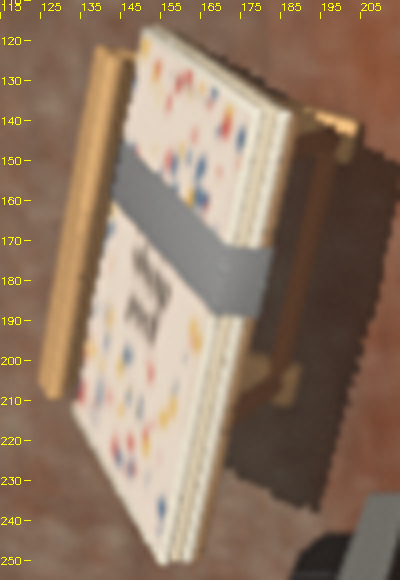

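```bash
cat > fit2.py <<'E'
from h import *
import pickle
from scipy.optimize import least_squares
np.set_printoptions(precision=4,suppress=True)
w0=pickle.load(open("P.pkl","rb"))[0]; v0,v1,v2,sd=pickle.load(open("P3.pkl","rb"))
U=[(v0,[84,58,0],(381.6,162.6)),(v0,[84,42,0],(377,173.6)),(v0,[84,-42,0],(342.4,228.6)),(v0,[84,-58,0],(343.6,240)),(v0,[22,42,0],(339,157)),(v0,[22,-42,0],(319,209.4)),
(v2,[84,58,0],(131,131)),(v2,[84,42,0],(129.6,142)),(v2,[84,-42,0],(114,202.4)),(v2,[84,-58,0],(112.4,211.6)),(v2,[22,42,0],(119,132)),(v2,[22,-42,0],(107.6,183))]
def g(v,full=False):
    S=seatM(v[2],35); z=v[3] if len(v)>3 else .021
    return np.concatenate([proj(w,S@(np.array(X)/1000)+[v[0],v[1],z])[0]-uv for w,X,uv in U])
s=least_squares(g,[.475,.006,1.22]); print("deep",s.x,np.degrees(s.x[2]),s.fun.round(1))
s2=least_squares(g,[.475,.006,1.22,.021]); print("deep z free",s2.x)
c=lambda a,b,d:[a*.05,b*.0645,d*.017]
obs=[(v2,c(-1,1,1),(244,139.4)),(v2,c(1,1,1),(268,142.4)),(v2,c(1,1,-1),(292.6,134.4)),(v2,c(1,-1,1),(292.4,236)),(v2,c(1,-1,-1),(314.4,233)),(v2,c(-1,-1,1),(267.6,220)),
(w0,c(-1,1,1),(310.8,159.5)),(w0,c(1,1,1),(355.5,167.5)),(w0,c(1,1,-1),(379.5,158)),(w0,c(1,-1,-1),(398,257.5)),
(sd,c(1,1,1),(293.3,160.5)),(sd,c(1,-1,1),(335.8,161.8)),(sd,c(-1,1,1),(294.3,188)),(sd,c(-1,-1,1),(334.5,190.5))]
def f(v):
    M=R.from_rotvec(v[3:]).as_matrix()
    return np.concatenate([proj(p,M@np.array(X)+v[:3])[0]-uv for p,X,uv in obs])
r=least_squares(f,np.r_[.44,-.24,.07,R.from_matrix(seatM(np.radians(107),20)).as_rotvec()])
M=R.from_rotvec(r.x[3:]).as_matrix()
print("thick free",r.x[:3],r.fun.round(1)); print("yaw",np.degrees(np.arctan2(M[1,2],M[0,2])),"rec",np.degrees(np.arcsin(M[2,2])),"roll",M[2,1])
print("seat implied",r.x[:3]-M@[.05,0,.017])
# constrained: recline 20, z nominal
zc=.021+.05*np.cos(np.radians(20))+.017*np.sin(np.radians(20))
def f2(v):
    M=seatM(v[2],20)
    return np.concatenate([proj(p,M@np.array(X)+[v[0],v[1],zc])[0]-uv for p,X,uv in obs])
k=least_squares(f2,[.44,-.24,1.86]); print("thick seated",k.x,zc,np.degrees(k.x[2]),k.fun.round(1))
if __name__=="__main__":
    f_=5
    for p,nm,sl in ((v0,"e0",(slice(600,1225),slice(1350,1950))),(v2,"e2",(slice(475,1075),slice(300,850))),(v2,"e3",(slice(600,1225),slice(1150,1650))),(sd,"e4",(slice(750,1200),slice(1150,1750)))):
        img=cv2.resize(p["color"][:,:,::-1],None,fx=f_,fy=f_,interpolation=2)
        draw(img,p,standpts(42),seatM(s.x[2],35),np.array([s.x[0],s.x[1],.021]),f=f_)
        draw(img,p,packpts(100,129,34),seatM(k.x[2],20),np.array([k.x[0],k.x[1],zc]),(255,0,255),f=f_)
        cv2.imwrite(f"pics/{nm}.png",img[sl])
E
python3 fit2.py
```

```text
deep [0.476  0.0104 1.2192] 69.85411125577713 [ 0.1  0.2 -0.9  0.9  5.4  3.5 -0.9  2.4  1.5 -0.1 -2.4  0.6  0.7 -1.
 -1.  -0.   0.1 -1.2 -0.7  0.1 -0.5 -3.6 -1.8 -0.7]
deep z free [0.4753 0.0105 1.2191 0.018 ]
thick free [ 0.4405 -0.2405  0.0721] [-0.2 -0.2 -1.  -0.5  0.9 -1.1  1.6  5.8  3.2 -1.2 -0.3  0.2 -0.7 -1.3
 -1.4 -0.6  1.  -1.1 -0.6  3.2 -0.7 -0.3 -1.1  0.1 -3.5  4.4 -1.7  4.4]
yaw 105.4310361126499 rec 18.457314125043563 roll -0.011724137706153825
seat implied [ 0.44   -0.241   0.0193]
thick seated [ 0.4409 -0.2395  1.8466] 0.0737989734758318 105.8046926806187 [-1.9 -0.2 -0.6 -0.3  1.  -1.2  2.2  5.9  3.5 -1.4 -1.6  0.3 -2.1 -1.1
 -0.3 -0.2  1.6 -1.  -0.2  3.  -0.7 -1.1 -1.1 -0.3 -3.9  3.6 -2.1  4.1]
```

View pics/e0.png

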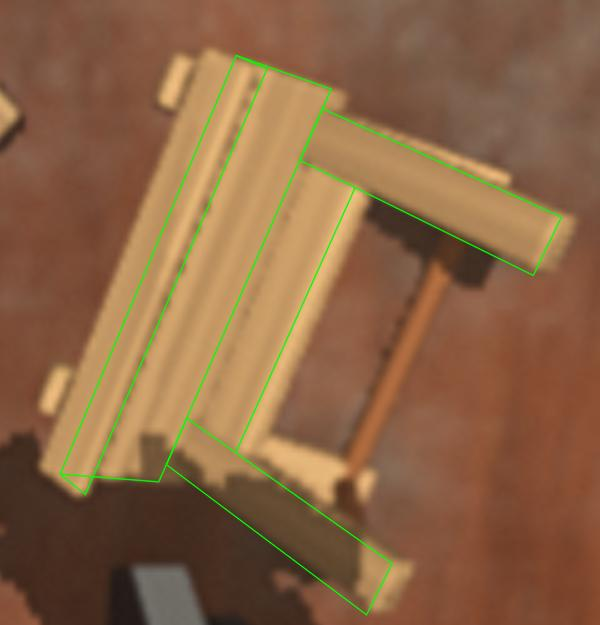

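View pics/e3.png

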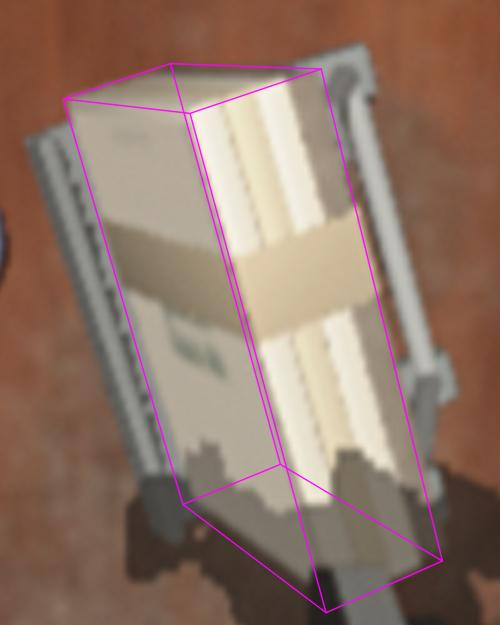

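View pics/e4.png

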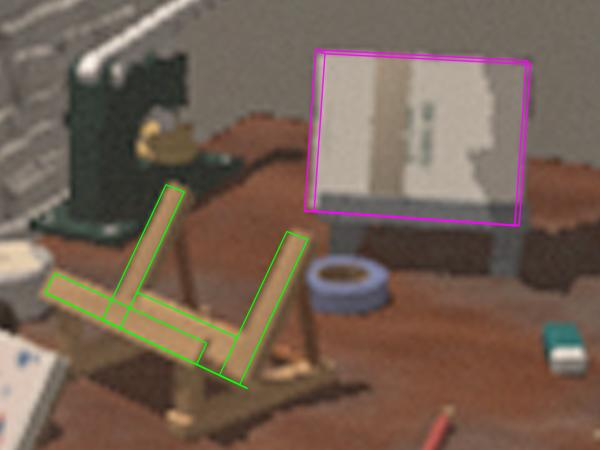

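```bash
cat > fit3.py <<'E'
import fit2
from fit2 import *
U=[u for i,u in enumerate(fit2.U) if i not in (2,3)]
U=[(w,X,(a[0]-.4,a[1]-.4)) for w,X,a in U]
fit2.U=U
print("----")
s=least_squares(g,[.475,.006,1.22],loss="soft_l1"); print("deep",s.x,np.degrees(s.x[2]),s.fun.round(1))
s2=least_squares(g,[.475,.006,1.22,.021],loss="soft_l1"); print("deep z free",s2.x)
for p,nm,sl in ((v0,"e0",(slice(600,1225),slice(1350,1950))),(v2,"e2",(slice(475,1075),slice(300,850))),(sd,"e4",(slice(900,1200),slice(1150,1550)))):
    img=cv2.resize(p["color"][:,:,::-1],None,fx=5,fy=5,interpolation=2)
    draw(img,p,standpts(42),seatM(s.x[2],35),np.array([s.x[0],s.x[1],.021]),f=5)
    draw(img,p,standpts(42),seatM(s.x[2],35),np.array([.4725,.005,.021]),(255,255,0),f=5)
    cv2.imwrite(f"pics/{nm}.png",img[sl])
E
python3 fit3.py
```

```text
deep [0.476  0.0104 1.2192] 69.85411125577713 [ 0.1  0.2 -0.9  0.9  5.4  3.5 -0.9  2.4  1.5 -0.1 -2.4  0.6  0.7 -1.
 -1.  -0.   0.1 -1.2 -0.7  0.1 -0.5 -3.6 -1.8 -0.7]
deep z free [0.4753 0.0105 1.2191 0.018 ]
thick free [ 0.4405 -0.2405  0.0721] [-0.2 -0.2 -1.  -0.5  0.9 -1.1  1.6  5.8  3.2 -1.2 -0.3  0.2 -0.7 -1.3
 -1.4 -0.6  1.  -1.1 -0.6  3.2 -0.7 -0.3 -1.1  0.1 -3.5  4.4 -1.7  4.4]
yaw 105.4310361126499 rec 18.457314125043563 roll -0.011724137706153825
seat implied [ 0.44   -0.241   0.0193]
thick seated [ 0.4409 -0.2395  1.8466] 0.0737989734758318 105.8046926806187 [-1.9 -0.2 -0.6 -0.3  1.  -1.2  2.2  5.9  3.5 -1.4 -1.6  0.3 -2.1 -1.1
 -0.3 -0.2  1.6 -1.  -0.2  3.  -0.7 -1.1 -1.1 -0.3 -3.9  3.6 -2.1  4.1]
----
deep [0.4756 0.0102 1.2329] 70.63757783159657 [ 0.2  0.2 -0.6  0.9  1.6  0.3 -1.6  1.2  0.7 -1.1 -0.7  0.   1.2 -0.9
  0.4  0.5 -0.3 -3.2 -0.9 -0. ]
deep z free [0.4756 0.0103 1.2323 0.0207]
```

View pics/e2.png

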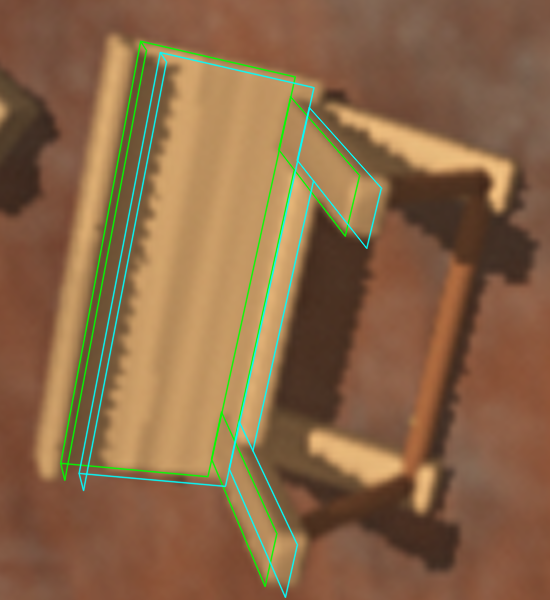

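View pics/e4.png

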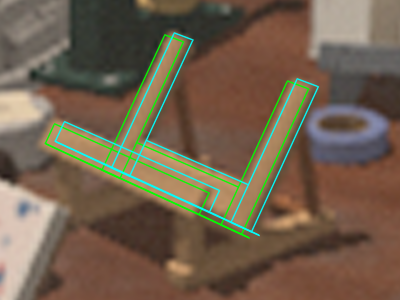

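View pics/e0.png

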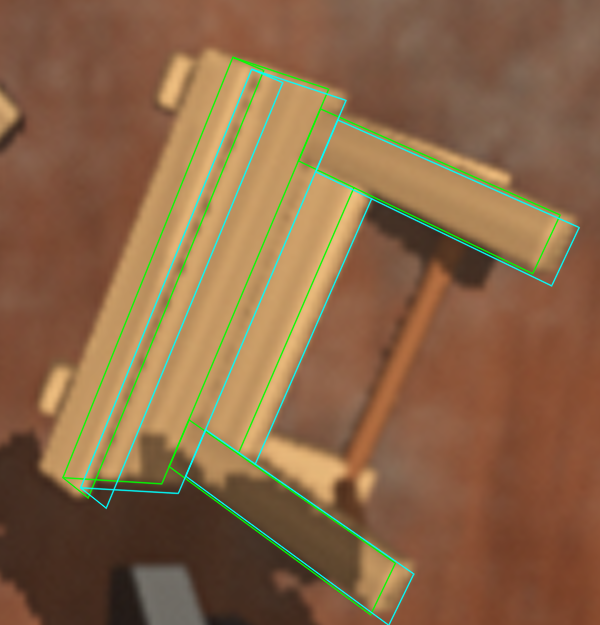

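```bash
cat > fit4.py <<'E'
import fit2
from fit2 import *
print("-----")
fit2.obs=[(p,X,(u[0]-.4,u[1]-.4)) for i,(p,X,u) in enumerate(fit2.obs) if i not in (3,5,9,12,13)]
for loss in ("linear","soft_l1"):
    k=least_squares(f2,[.44,-.24,1.86],loss=loss); print("seated",k.x,np.degrees(k.x[2]),k.fun.round(1))
    r=least_squares(f,np.r_[.44,-.24,.07,R.from_matrix(seatM(np.radians(107),20)).as_rotvec()],loss=loss)
    M=R.from_rotvec(r.x[3:]).as_matrix()
    print("free",r.x[:3],"yaw",np.degrees(np.arctan2(M[1,2],M[0,2])),"rec",np.degrees(np.arcsin(M[2,2])),"roll",M[2,1],r.fun.round(1))
p2=v2;img=cv2.resize(v2["color"][:,:,::-1],None,fx=5,fy=5,interpolation=2)
draw(img,v2,packpts(100,129,34),seatM(k.x[2],20),np.array([k.x[0],k.x[1],zc]),(255,0,255),f=5)
cv2.imwrite("pics/e3.png",img[600:1225,1150:1650])
img=cv2.resize(w0["color"][:,:,::-1],None,fx=5,fy=5,interpolation=2)
draw(img,w0,packpts(100,129,34),seatM(k.x[2],20),np.array([k.x[0],k.x[1],zc]),(255,0,255),f=5)
cv2.imwrite("pics/e5.png",img[700:1350,1500:2100])
S=seatM(k.x[2],20);Q=toolQ(S,-1,10)
for al in (0,10,15):
  Q=toolQ(S,-1,al); Sd=seatM(np.radians(70.6),35);Qd=toolQ(Sd,-1,al)
  print(al,robot.inverse_kinematics(np.array([k.x[0],k.x[1],zc])+S[:,0]*.028+Q[:,2]*PZ,quat(Q)),robot.inverse_kinematics(np.array([.4756,.0102,.021])+Sd@[.078,0,.017]+Qd[:,2]*PZ,quat(Qd)))
E
python3 fit4.py
```

```text
deep [0.476  0.0104 1.2192] 69.85411125577713 [ 0.1  0.2 -0.9  0.9  5.4  3.5 -0.9  2.4  1.5 -0.1 -2.4  0.6  0.7 -1.
 -1.  -0.   0.1 -1.2 -0.7  0.1 -0.5 -3.6 -1.8 -0.7]
deep z free [0.4753 0.0105 1.2191 0.018 ]
thick free [ 0.4405 -0.2405  0.0721] [-0.2 -0.2 -1.  -0.5  0.9 -1.1  1.6  5.8  3.2 -1.2 -0.3  0.2 -0.7 -1.3
 -1.4 -0.6  1.  -1.1 -0.6  3.2 -0.7 -0.3 -1.1  0.1 -3.5  4.4 -1.7  4.4]
yaw 105.4310361126499 rec 18.457314125043563 roll -0.011724137706153825
seat implied [ 0.44   -0.241   0.0193]
thick seated [ 0.4409 -0.2395  1.8466] 0.0737989734758318 105.8046926806187 [-1.9 -0.2 -0.6 -0.3  1.  -1.2  2.2  5.9  3.5 -1.4 -1.6  0.3 -2.1 -1.1
 -0.3 -0.2  1.6 -1.  -0.2  3.  -0.7 -1.1 -1.1 -0.3 -3.9  3.6 -2.1  4.1]
-----
seated [ 0.4402 -0.2376  1.8209] 104.33097718996764 [-1.9 -0.2 -0.5  0.3  1.3  0.2  1.2  0.4 -2.1 -1.2 -0.2  0.5  1.8  0.4
 -0.3 -0.7 -0.8  0.5]
free [ 0.4393 -0.2385  0.072 ] yaw 103.59051062674578 rec 18.736314498147127 roll -0.02265144945277614 [-0.1  0.4 -0.7 -0.1  1.3  0.2  0.9  0.8 -0.8 -0.7 -1.3 -0.3  1.   0.2
 -0.3  0.3 -0.8  0.7]
seated [ 0.4403 -0.2376  1.8219] 104.38828622962508 [-2.  -0.2 -0.5  0.3  1.3  0.1  1.3  0.3 -2.1 -1.2 -0.3  0.4  1.7  0.3
 -0.3 -0.7 -0.8  0.5]
free [ 0.4393 -0.2386  0.072 ] yaw 103.62074084743807 rec 18.709506140711678 roll -0.022326240059674984 [-0.1  0.4 -0.6 -0.1  1.3  0.2  1.   0.8 -0.8 -0.7 -1.2 -0.2  1.1  0.2
 -0.3  0.3 -0.8  0.6]
0 [ 0.7302  0.6692 -0.222   1.8041 -0.1324  0.9355 -0.6897] [ 0.7344  0.6392 -0.4813  2.1503 -0.7138  0.5195 -0.9272]
10 [ 0.6357  0.7182 -0.1913  1.7115 -0.016   1.0846 -0.8109] [ 0.6488  0.6838 -0.3985  2.0204 -0.5482  0.7383 -1.086 ]
15 [ 0.5957  0.7487 -0.1828  1.6645  0.0349  1.1617 -0.8597] [ 0.615   0.7156 -0.3714  1.9544 -0.4909  0.8433 -1.1386]
```

View pics/e3.png

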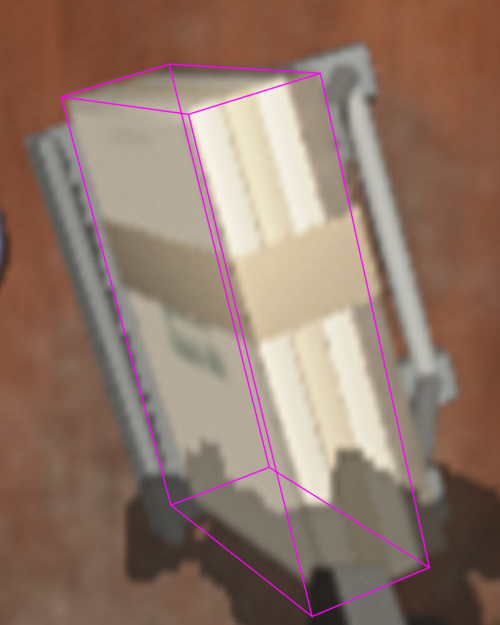

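View pics/e5.png

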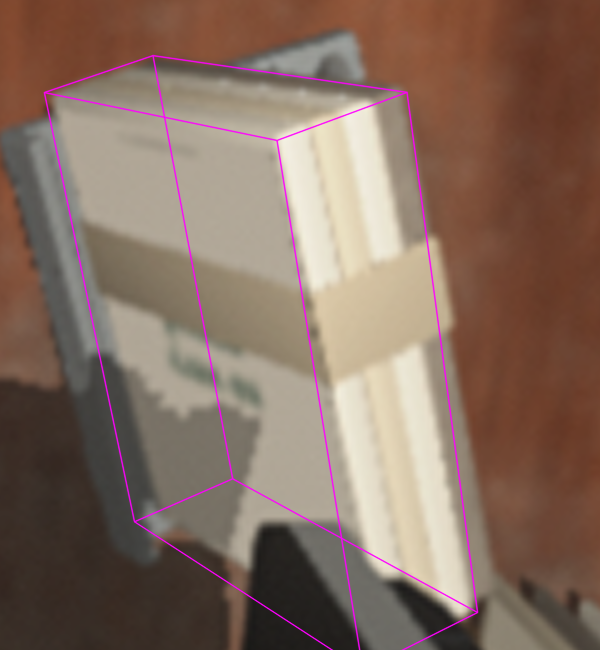

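```bash
cat > pick2.py <<'E'
from h import *
import pickle
np.set_printoptions(precision=4,suppress=True)
S=seatM(np.radians(106),20); c=np.array([.4407,-.239,.0735])
Q=toolQ(S,-1,10); q=quat(Q)
g=c+S[:,0]*.028+Q[:,2]*PZ
robot.grip(.75,50)
robot.reach(g+S[:,0]*.10,q)
p=robot.capture("wrist"); s=robot.capture("side")
print(robot.get_obs()["clock"])
print(spot(p,"thick_pack_center"),spot(s,"thick_pack_center"))
pickle.dump([p,s],open("P4.pkl","wb"))
img=cv2.resize(p["color"][:,:,::-1],None,fx=3,fy=3,interpolation=2)
cv2.imwrite("pics/pre2raw.png",img[:900,500:1150])
draw(img,p,packpts(100,129,34),S,c,(255,0,255))
cv2.imwrite("pics/pre2.png",cv2.resize(img[:1152],(768,576)))
E
python3 pick2.py
```

```text
17.8167
[] [(0.79, array([ 0.4367, -0.2411,  0.0724]))]
```

View pics/pre2.png

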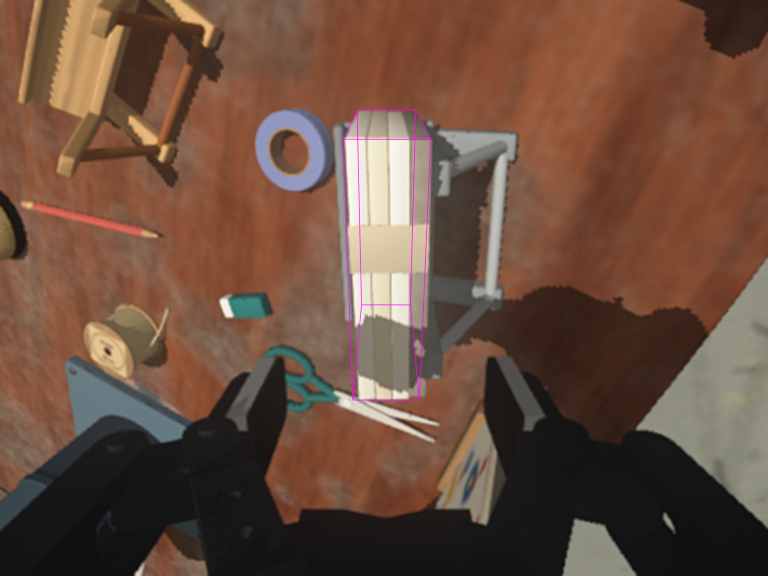

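Run:
```python
import cv2
a=cv2.imread("pics/top0.png")[260:370,350:460]; cv2.imwrite("pics/tc.png",cv2.resize(a,None,fx=5,fy=5,interpolation=2))
a=cv2.imread("pics/side0.png")[115:225,335:445]; cv2.imwrite("pics/sc.png",cv2.resize(a,None,fx=5,fy=5,interpolation=2))
```

```text
(no output)
```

View pics/tc.png

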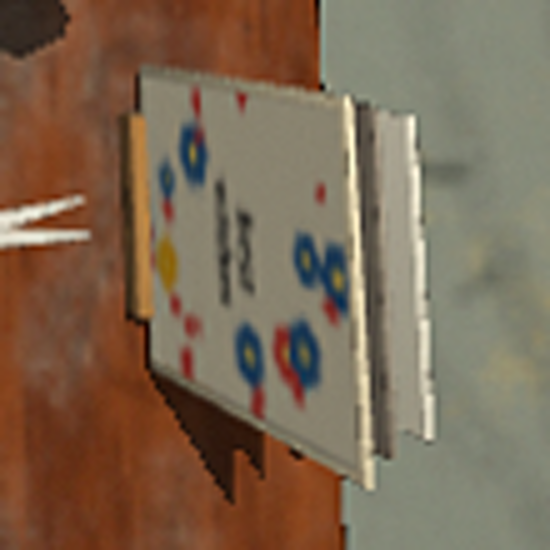

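View pics/sc.png

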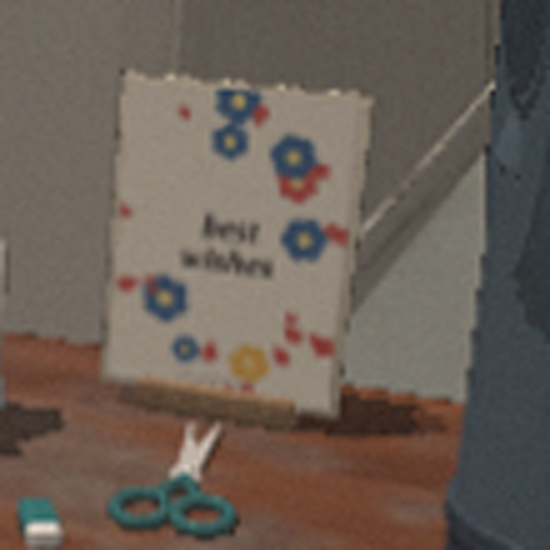

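Run:
```python
from h import *
np.set_printoptions(precision=3,suppress=True)
t=robot.capture("top"); s=pk=robot.capture("side")
def tri(a,b):
    (o1,d1),(o2,d2)=ray(t,a),ray(s,b)
    A=np.c_[d1,-d2]; k=np.linalg.lstsq(A,o2-o1,rcond=None)[0]
    return (o1+k[0]*d1+o2+k[1]*d2)/2, np.linalg.norm(o1+k[0]*d1-o2-k[1]*d2)
print("top far",tri((350+350/5,260+97/5),(335+125/5,115+72/5)))
print("top near",tri((350+368/5,260+488/5),(335+370/5,115+98/5)))
print("bot far",tri((350+140/5,260+70/5),(335+105/5,115+375/5)))
# gripper body at grasp
S=seatM(np.radians(106),20); c=np.array([.4407,-.239,.0735]);Q=toolQ(S,-1,10)
g=c+S[:,0]*.028
for x in(-.043,.043):
  for y in (-.06,.06):
    for z in (-.054,-.15): print(x,y,z,g+Q@[x,y,z])
```

```text
top far (array([ 0.338, -0.353,  0.21 ]), np.float64(0.0028863166571535706))
top near (array([ 0.189, -0.351,  0.209]), np.float64(0.000769320799476334))
bot far (array([ 0.335, -0.339,  0.016]), np.float64(0.0032225781319415916))
-0.043 -0.06 -0.054 [ 0.402 -0.223  0.177]
-0.043 -0.06 -0.15 [ 0.427 -0.25   0.266]
-0.043 0.06 -0.054 [ 0.433 -0.331  0.136]
-0.043 0.06 -0.15 [ 0.458 -0.358  0.225]
0.043 -0.06 -0.054 [ 0.482 -0.195  0.163]
0.043 -0.06 -0.15 [ 0.507 -0.221  0.252]
0.043 0.06 -0.054 [ 0.513 -0.303  0.122]
0.043 0.06 -0.15 [ 0.538 -0.33   0.211]
```

```bash
cat > pick2b.py <<'E'
from h import *
import pickle
np.set_printoptions(precision=4,suppress=True)
S=seatM(np.radians(106),20); c=np.array([.4407,-.239,.0735])
Q=toolQ(S,-1,10); q=quat(Q)
g=c+S[:,0]*.028+Q[:,2]*PZ
print("hit",robot.movel(g,q,v=.12,force_limit=8))
robot.grip(0,50)
o=robot.get_obs();print(o["grip_width"],o["wrist_force"],o["clock"])
robot.movel(g+S[:,0]*.03+S[:,2]*.002,q,v=.15)
o=robot.get_obs()
robot.movel(o["tcp_pos"]+[0,0.0,.11],q,v=.25)
o=robot.get_obs();print(o["grip_width"],o["wrist_force"],o["clock"])
p=robot.capture("wrist"); ps=robot.capture("side")
ex=o["tcp_pos"]-Q[:,2]*PZ-S[:,0]*.028; print(ex,spot(ps,"thick_pack_center"))
for pp,f,nm,sl in ((p,2,"l2w",(slice(0,768),slice(100,900))),(ps,5,"l2s",(slice(500,1000),slice(1300,1850)))):
    img=cv2.resize(pp["color"][:,:,::-1],None,fx=f,fy=f,interpolation=2)
    draw(img,pp,packpts(100,129,34),S,ex,f=f); cv2.imwrite(f"pics/{nm}.png",img[sl])
pickle.dump([p,ps,o],open("P5.pkl","wb"))
E
python3 pick2b.py
```

```text
hit False
0.39207186484903417 [ 0.6642 -2.764   4.2847] 19.375
0.391582165366323 [-0.8773  1.0502 -2.6062] 20.3167
[ 0.4423 -0.2466  0.2107] [(0.69, array([ 0.4399, -0.2479,  0.2143]))]
```

```bash
python3 -c "
import cv2
a=cv2.imread('pics/l2w.png'); cv2.imwrite('pics/l2w2.png',cv2.resize(a,(600,576)))"
```

```text
(no output)
```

View pics/l2w2.png

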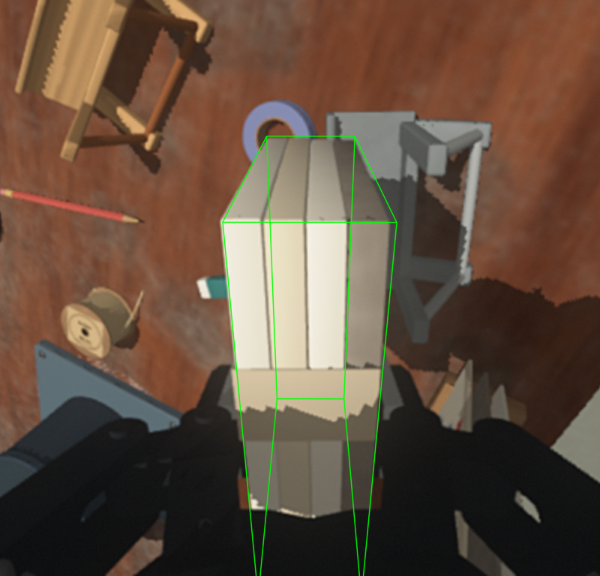

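View pics/l2s.png

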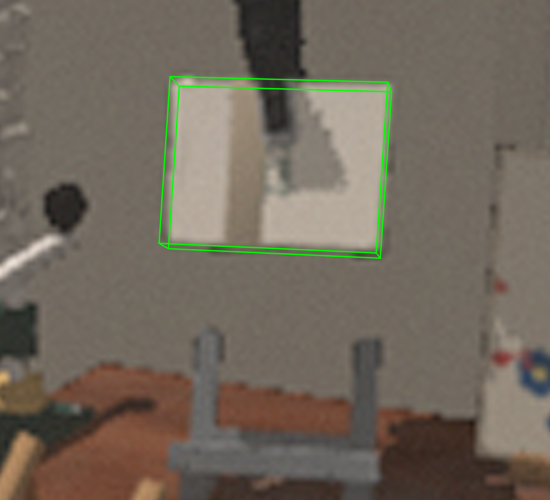

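```bash
cat > place2.py <<'E'
from h import *
np.set_printoptions(precision=4,suppress=True)
S=seatM(np.radians(70.6),35); seat=np.array([.4756,.0102,.021])
Q=toolQ(S,-1,10); q=quat(Q)
def tcp(x,y,z): return seat+S@np.array([x+.028,y,z])+Q[:,2]*PZ
robot.reach(tcp(.05+.10,0,.0205),q); print(robot.get_obs()["clock"])
robot.movel(tcp(.05+.014,0,.0205),q,v=.15)
p=robot.capture("side"); w=robot.capture("wrist")
for pp,f,nm,sl in ((p,5,"pl2so",(slice(750,1250),slice(1100,1600))),(w,2,"pl2wo",(slice(0,768),slice(200,900)))):
    img=cv2.resize(pp["color"][:,:,::-1],None,fx=f,fy=f,interpolation=2)
    draw(img,pp,packpts(100,129,34),S,seat+S@[.064,0,.0205],f=f); draw(img,pp,standpts(42),S,seat,(255,0,255),f=f)
    cv2.imwrite(f"pics/{nm}.png",img[sl][:600])
o=robot.get_obs();print(o["wrist_force"],o["clock"])
E
python3 place2.py
```

```text
21.2667
[ 0.7867 -0.7205 -2.7281] 22.0917
```

View pics/pl2so.png

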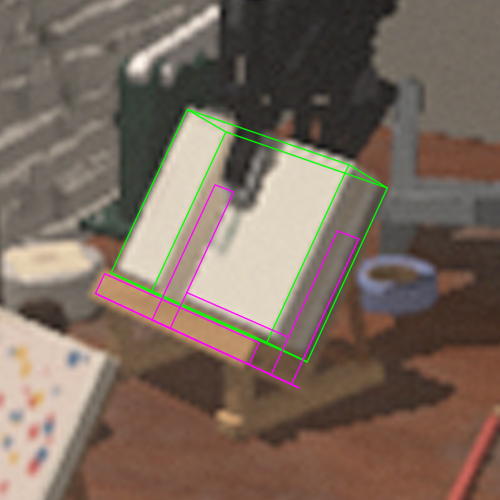

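View pics/pl2wo.png

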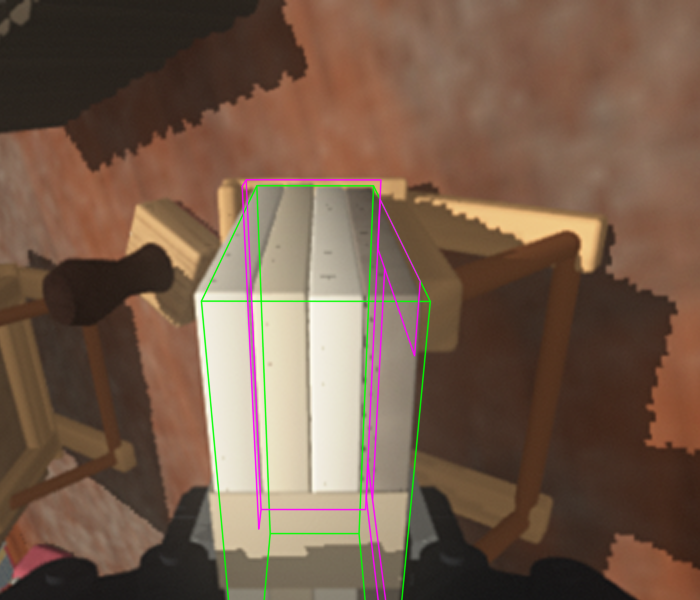

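Run:
```python
exec(open("place2.py").read().split("robot.reach")[0])
o=robot.get_obs(); print((o["tcp_pos"]-tcp(.064,0,.0205))*1000, o["grip_width"],o["dq"].max())
qq=o["eef_rot"]; T=R.from_quat([qq[1],qq[2],qq[3],qq[0]]).as_matrix()
print(np.degrees(R.from_matrix(Q.T@T).as_rotvec()))
w=robot.capture("wrist")
C=o["tcp_pos"]; d=np.load("wc.npz"); 
print("cam pred vs given mm",(-w["R"].T@w["t"]-(C+T@d["o"]))*1000, np.degrees(R.from_matrix((T@d["A"]).T@w["R"].T).as_rotvec()))
f=2;img=cv2.resize(w["color"][:,:,::-1],None,fx=f,fy=f,interpolation=2)
draw(img,w,packpts(100,129,34),S,seat+S@[.064,0,.0205],f=f); draw(img,w,standpts(42),S,seat,(255,0,255),f=f)
cv2.imwrite("pics/r2.png",img[100:700,300:900])
```

```text
[ 0.7295 -1.2082  0.6002] 0.3950770861326055 0.004853268533241475
[-0.0439  0.126  -0.001 ]
cam pred vs given mm [0.2819 0.8214 0.5511] [-0.0614 -0.0024  0.0083]
```

View pics/r2.png

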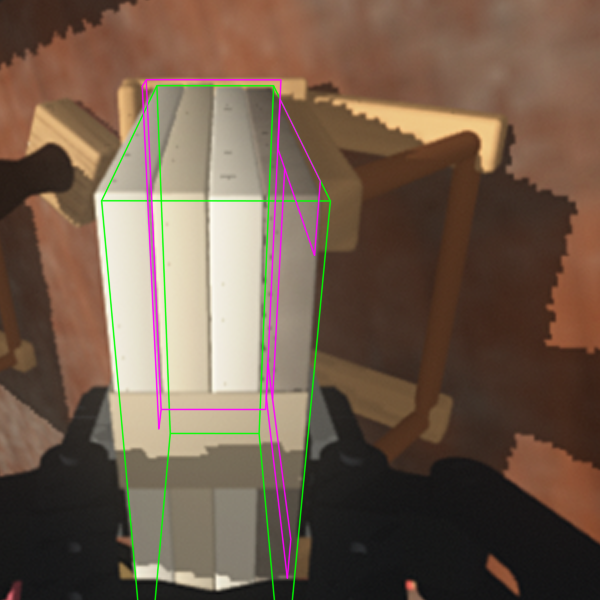

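Run:
```python
from h import *
import pickle
w=robot.capture("wrist"); w2=pickle.load(open("P5.pkl","rb"))[0]
a=w["color"][130:310,180:340,::-1]; b=w2["color"][130:310,180:340,::-1]
c=np.hstack([a,b]).copy(); c=cv2.convertScaleAbs(c,alpha=1.4,beta=20)
cv2.imwrite("pics/cmp.png",cv2.resize(c,None,fx=2.5,fy=2.5,interpolation=2))
```

```text
(no output)
```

View pics/cmp.png

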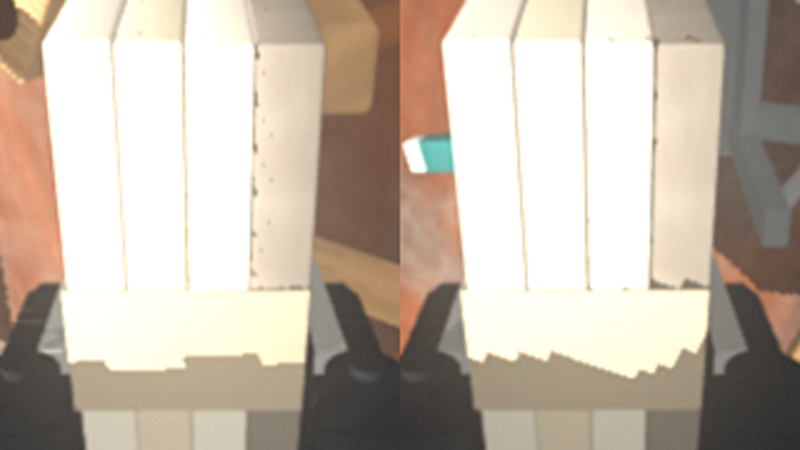

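```bash
cat > place2b.py <<'E'
exec(open("place2.py").read().split("robot.reach")[0])
def cur():
    o=robot.get_obs(); return o,S.T@(o["tcp_pos"]-Q[:,2]*PZ-seat)-[.028,0,0]
def st():
    o,d=cur(); print("c in seat",d*1000,"F",S.T@o["wrist_force"],o["clock"])
st()
print(robot.movel(tcp(.045,0,.0205),q,v=.04,force_limit=5)); st()
print(robot.movel(tcp(cur()[1][0]+.0005,0,.012),q,v=.03,force_limit=4)); st()
for c in ("side","wrist"):
    p=robot.capture(c); cv2.imwrite(f"pics/q2{c}.png",p["color"][:,:,::-1])
E
python3 place2b.py
```

```text
c in seat [64.8479  0.7727 20.2483] F [-2.34   -0.2671 -1.9435] 22.1917
True
c in seat [50.7793 -0.0369 19.4099] F [-1.6213  0.1589 -2.395 ] 22.575
True
c in seat [50.7142 -0.0946 17.4636] F [4.2817 0.9881 1.5186] 22.7917
```

View pics/q2wrist.png

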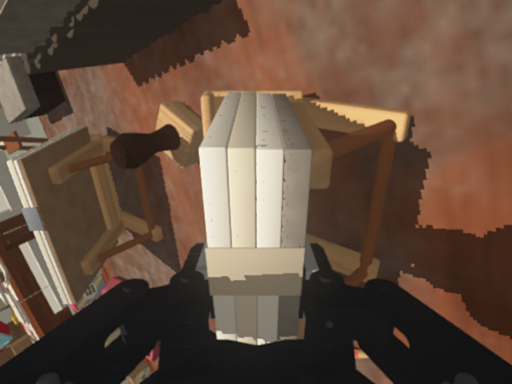

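```bash
cat > rel2.py <<'E'
exec(open("place2.py").read().split("robot.reach")[0])
import pickle
robot.grip(.65)
o=robot.get_obs(); print(o["grip_width"],o["clock"])
robot.movel(o["tcp_pos"]+S[:,0]*.12,q,v=.2)
L=[]
for i,pos in enumerate([[.54,.06,.33],[.52,.20,.33]]):
    robot.reach(pos,[0,1,0,0]); p=robot.capture("wrist"); L.append(p)
    cv2.imwrite(f"pics/f{i}.png",p["color"][:,:,::-1])
    for n in N:
        for s,x in spot(p,n,1): print(i,n,round(s,2),x)
p=robot.capture("side"); L.append(p); cv2.imwrite("pics/f2.png",p["color"][:,:,::-1])
pickle.dump(L,open("P6.pkl","wb")); print(robot.get_obs()["clock"])
Sd,sd=S,seat; Ss=seatM(np.radians(74.2),35); ss=np.array([.4917,.2577,.021])
for p,f,nm,sl in ((L[0],4,"g0",None),(L[1],4,"g1",None),(L[2],5,"g2",None)):
    img=cv2.resize(p["color"][:,:,::-1],None,fx=f,fy=f,interpolation=2)
    draw(img,p,packpts(100,129,34),Sd,sd+Sd@[.05,0,.017],f=f); draw(img,p,packpts(110,149,14),Ss,ss+Ss@[.055,0,.007],f=f)
    a=np.int32(proj(p,[sd+Sd@[.05,0,.017],ss+Ss@[.055,0,.007]])*f)
    for k,(x,y) in enumerate(a):
        x0,y0=max(x-300,0),max(y-280,0); cv2.imwrite(f"pics/{nm}{k}.png",img[y0:y0+560,x0:x0+600])
E
python3 rel2.py
```

```text
0.6492954046675297 23.2333
0 thin_pack_center 0.6 [0.4854 0.2343 0.0719]
0 thick_pack_center 0.96 [ 0.4689 -0.0039  0.0732]
0 slim_stand_seat 0.78 [0.4954 0.2578 0.0246]
0 stock_rack_seat 0.82 [ 0.436 -0.242  0.021]
0 candle_center 0.75 [ 0.626  -0.0371  0.0143]
0 stamp_center 0.8 [0.5293 0.1053 0.0407]
0 tape_roll_center 0.87 [ 0.4515 -0.1434  0.0072]
1 thick_pack_center 0.56 [ 0.4688 -0.0022  0.0722]
1 slim_stand_seat 0.69 [0.4925 0.2568 0.0237]
1 stamp_center 0.72 [0.5277 0.1047 0.037 ]
26.4833
```

View pics/f0.png

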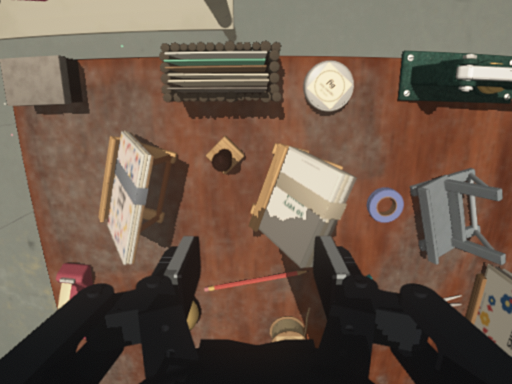

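View pics/g00.png

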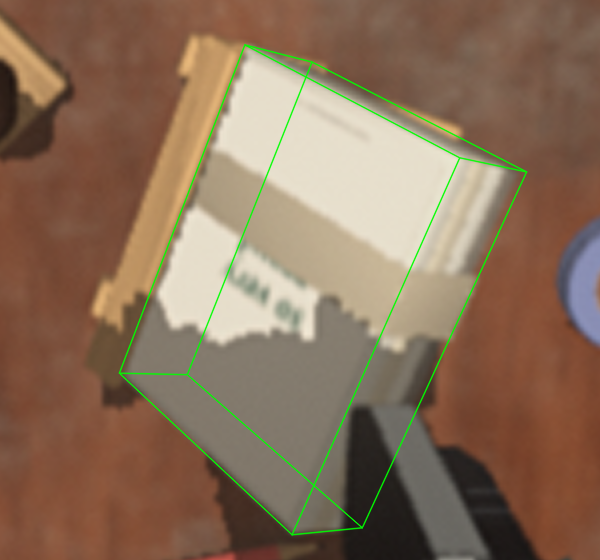

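View pics/g11.png

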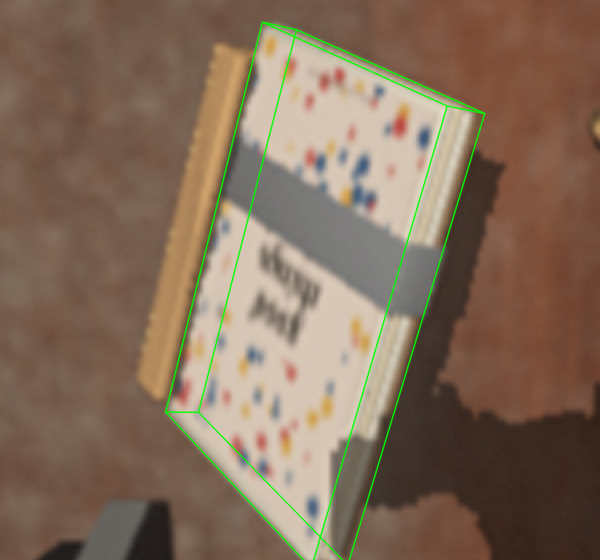

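View pics/g20.png

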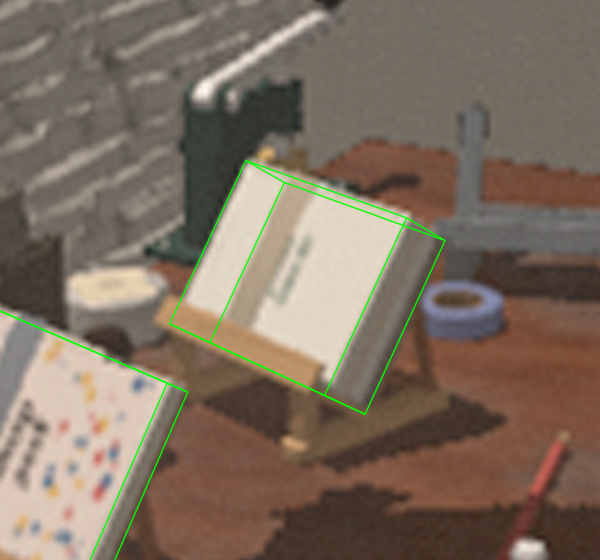

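View pics/g21.png

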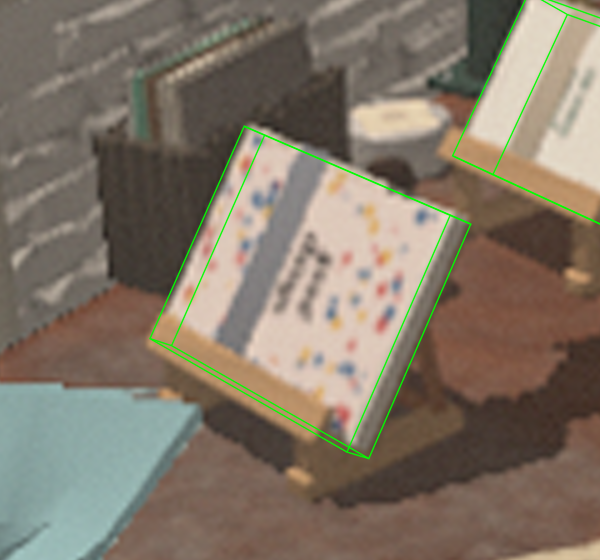

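Run:
```python
from h import *
import pickle
L=pickle.load(open("P6.pkl","rb"))
Sd=seatM(np.radians(70.6),35); sd=np.array([.4756,.0102,.021]); Ss=seatM(np.radians(74.2),35); ss=np.array([.4917,.2577,.021])
for p,f,nm in ((L[0],5,"h0"),(L[1],5,"h1"),(L[2],6,"h2")):
    img=cv2.convertScaleAbs(cv2.resize(p["color"][:,:,::-1],None,fx=f,fy=f,interpolation=2),alpha=1.3,beta=20)
    lip=lambda d:[np.array([[12,-64,d],[12,64,d]])/1000.,np.array([[0,-64,d],[0,64,d],[12,64,d]])/1000.]
    draw(img,p,lip(42),Sd,sd,(255,0,255),f=f); draw(img,p,lip(21),Ss,ss,(255,0,255),f=f)
    draw(img,p,packpts(100,129,34)[1:2],Sd,sd+Sd@[.05,0,.017],f=f); draw(img,p,packpts(110,149,14)[1:2],Ss,ss+Ss@[.055,0,.007],f=f)
    a=np.int32(proj(p,[sd+Sd@[.0,0,.03],ss+Ss@[.0,0,.015]])*f)
    t=[]
    for k,(x,y) in enumerate(a):
        x0,y0=max(x-190,0),max(y-290,0); t.append(img[y0:y0+580,x0:x0+390])
    cv2.imwrite(f"pics/{nm}.png",np.hstack(t))
```

```text
(no output)
```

View pics/h0.png

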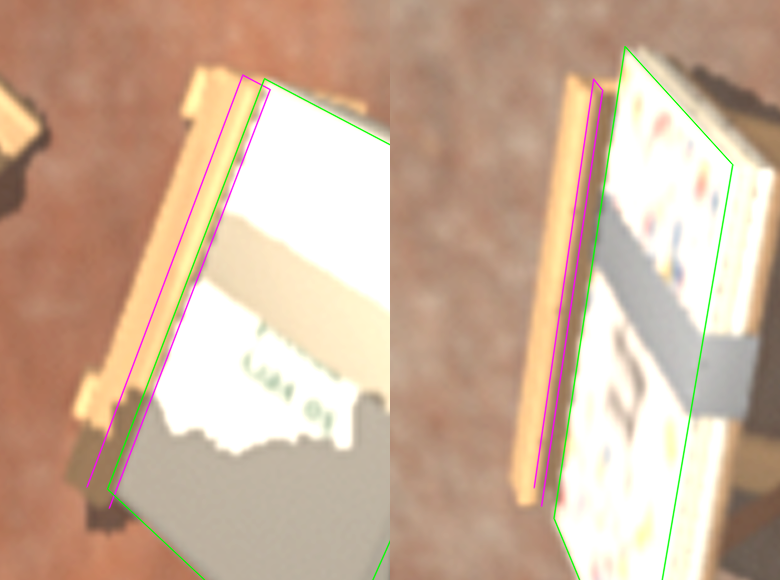

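View pics/h2.png

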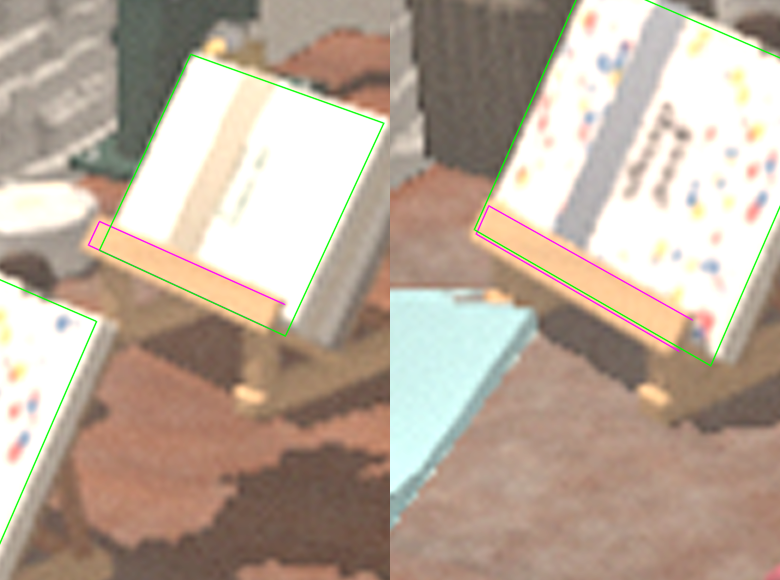

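```bash
python3 -c "
from station import robot
robot.sign_off(); print(robot.get_obs()['clock'])"
```

```text
the job is handed in; nothing more can be done
the job is handed in; nothing more can be done
```

The changeover is done and handed in at about 26.5 s of the 59 s allowed. The thin pack went to the slim-ledged stand first, then the thick pack from the rack to the deep-ledged stand. `sign_off` gives no verdict, so what follows is from my own checks.

- **Seating:** Each pack was lowered until it touched the ledge, then pushed back until it touched the slope, then released. At release its centre was within about 1.5 mm of the stated seated position: thin 56.3 mm up and 6.8 mm out (should be 55 and 7), thick 50.7 and 17.5 (should be 50 and 17).
- **Final pictures:** Both packs show cover outwards and right way up. They match the seated outlines to about 2–3 mm, with the bottom edges behind the lips and the packs centred on the ledges.
- **Bystanders:** The candle tin, the rubber stamp and the tape roll were found where they started, within the detector's error of about 4 mm.
- **Disagreement:** For the deep stand's position, the detector and my own fit from the pictures differed by about 5 mm. I used my fit, and the contacts on placing agreed with it.
- **Less certain:** A shadow and the gripper hid part of the thick pack's near (robot-side) end in the last wrist picture. The check of that end rests mainly on the side camera, where one pixel is about 4 mm.

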